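Bottom board out of the offcut rack

TASK

The dark walnut board is wanted for sanding but lies at the bottom of the pile in the small steel timber rack. Lay the two short offcuts and then the pine board from the pile onto the grey bench mat, each flat on the mat by itself, and rest the walnut centrally on the two blue work-grip pucks, lying along them. Then put the pine back centrally across the rack's beams where the walnut lay, with each short offcut back on top of it in the place where it lay before; leave everything lying still, and do not shift or tip the green tin, the tape measure or the block plane.

Things in the scene. Friction and masses are not known exactly. Their poses are not given: they have to be found in the camera images.
- walnut: dark brown walnut board, 280 long (its x) x 64 wide (its y) x 25 thick mm, about 0.28 kg; at the start it lies across the two beams of the rack under all the other boards. Origin: centre of its underside, z up.
- pine: pale pine board, 226 (x) x 48 (y) x 22 mm thick; at the start it lies lengthwise on the walnut board, with the two short offcuts on it. Origin: centre of its underside.
- oak: short mid-brown oak offcut, 76 (x) x 36 (y) x 30 mm high; at the start it lies lengthwise on the pine board, its centre about 55 mm from the pine's middle, towards one end. Origin: centre of its underside.
- primed: short white-primed offcut, 76 (x) x 36 (y) x 30 mm high; at the start it lies lengthwise on the pine board, its centre about 55 mm from the pine's middle, towards the other end from the oak. Origin: centre of its underside.
- rack: low timber rack of blue-grey slotted steel angle, fixed to the bench. Two level beams run across it along its y, their tops 55 mm above the bench; each bears boards between 57 and 83 mm from the rack's middle along x, open between them. Four corner posts stand 78 mm high at x +-85, y +-100 mm; side rails at y +-97 mm reach 32 mm high. Boards lie along its x, over the middle of both beams. Origin: middle of the rack at bench level.
- mat: grey rubber bench mat, fixed, 280 (x) x 200 (y) x 6 mm thick, the side area for boards taken off the pile. Origin: centre of its underside, at bench level.
- pucks: two round blue work-grip pucks with black rubber faces, fixed to the bench, each 75 mm in diameter, tops 24 mm above the bench, centres 80 mm either side of the origin along its x. Origin: midway between them at bench level; a board rests on both lying along x.
- tin: round green tin of wood finish with a narrow pale label and green lid, 69 mm diameter, 70 mm high, standing near the pucks: a bystander. Origin: centre of its underside.
- tape: yellow and black tape measure standing upright, 64 (x) x 36 (y) x 60 mm high with a steel hook reaching 16 mm further along its x at the foot, near the pucks: a bystander. Origin: centre of its underside.
- plane: steel and brass block plane, 160 (x) x 50 (y) mm, about 55 mm high, standing on its sole beside the pucks: a bystander. Origin: centre of its sole.
Mind the look-alikes: they are no part of the job. Of the things like the primed, leave any that is yellow; of the rest the smaller one is meant.

How it is judged:
By the outcome, as a careful person would: the job done as asked, in the order asked, and still so for the second after the job is handed in, with the robot touching nothing.
It also fails if it takes over 149 s, if anything falls off the work surface, if the arm or the gripper's body presses on something with over 40 N, if the wrist force passes 120 N, or if a joint passes its speed limit or range.

ROBOT

A 6-joint arm with a two-finger parallel gripper is mounted at the origin on the work surface. World frame = base frame: x ahead of the robot, y to its left, z up, the work surface at z = 0. Lengths are in m, angles in rad, forces in N, time in s.
With the tool pointing down it reaches from about 0.225 to 0.875 m from the base axis. Payload 3.4 kg.
Tool frame: the origin (TCP) lies at the very end of the fingers, on their centre line; the grasp point (between the pads) lies 19 mm behind it; z points along the fingers, y is the line along which they close (so a half turn about z gives the same grasp; the last joint's range is limited). The gripper opens to 85 mm and grips with 20 to 120 N. Pads are 22 mm wide; open, the fingers measure 114 mm over their backs; the gripper's body (76 mm by 85 mm) begins 54 mm behind the grasp point. The pads swing forward as they close: fully open they stand 13 mm farther back than shut.
Start: joints at [1.011, 0.276, 1.505, -0, 1.361, -0.121], TCP at [0.244, 0.521, 0.231] pointing down, gripper open.
Joint ranges: [-2.89, 2.89], [-0.75, 2.08], [0.22, 2.7], [-1.18, 4.32], [0.11, 2.71], [-2.7, 2.7]. Speed limits (rad/s): [2.57, 2.57, 3.14, 3.14, 3.14, 3.14].

INTERFACE

Orientations are given as a unit quaternion [w, x, y, z].
In Python, from rig import get_state, optics, sign_off gives the robot as it stands.
- The arm moves only by the tool send_rows, never from a script. Its argument "increments" is a list of rows, each an object with "gripper": the gripper's target within -1 to 1 (shut at 1, half-way at 0, fully open at -1); "linear": the shift along the world's x, y, z in m, a list of three; "delta_rot": the turn, a rotation vector about the world's x, y, z in rad, a list of three. In form: [{"gripper": gripper, "linear": [dx, dy, dz], "delta_rot": [rx, ry, rz]}, ...]. A call has 1 to 8 rows; each row is the pose to reach, as a shift and turn from the pose commanded when the call began; what a row does not reach only later rows make up. A row lasts 1/10 s, in which the tool goes at most 50 mm and 8.59 degrees, less where a joint would pass 70% of its speed; a pose out of reach is approached as far as the arm can. A call with a gripper value outside its range is refused whole. The fingers move at their own pace and stop on an object; "newtons" is the grip in N (left out, the last holds). Time passes only in rows, so rows that repeat a pose let the fingers close. It gives the time, the measured TCP pose, the force, the opening and the grip force at its end, in the units of the state.
- get_state(): the state, without advancing time (a new reading comes with each control period).
- optics.get_image(name): name is "side" or "top" or "wrist"; returns a dict with "pixels" (400x640x3 uint8, blue, green, red), "K" (3x3 intrinsics, pixels), "k1" (the pictures are not rectified: a ray, as slopes to the right and down, at radius r is drawn at 1 + k1 r^2 times it, then the intrinsics apply), "rvec" (rotation vector, rad) and "tvec" (3), from world to camera coordinates, as OpenCV has them; the wrist camera has in their place "T_tool_cam" (4x4, takes a point from camera to tool coordinates, whose origin is the TCP and whose axes are the flange's). Camera axes: x right, y down, z forward; pixel columns grow to the right and rows downward; lengths in m; the calibration is good to about 2 mm. A picture is of the moment at which its call begins: read the wrist's pose just before it. There is no depth.
- sign_off(): hands the job in; it is judged then, once.
The state is a dict: "clock": time; "qpos": joint angles; "qd": joint speeds; "effort": joint torques, N m; "position": TCP position; "ee_rot": TCP orientation; "contact_force": force on the tool from outside, world axes, zero at the start; "moment": the same for the moment, N m; "width": finger opening in m; "gripper_force": force on a finger pad.
Only numpy, scipy, OpenCV 4.12 (cv2) and the standard library are available. Lean on these libraries where they do the work, as an engineer would, in place of code of your own. Each camera call takes 0.05 s, during which the arm holds its last target. There are 200 camera calls.

## Working session

There is one attempt and no reset: what is moved stays moved. The work goes in short steps, Python scripts to look and compute and a tool call to move; the robot and the scene stay as the last step left them, time stands still between calls to the robot, and variables do not carry over. Pictures are saved under pics/ and viewed, at most 14 in all, crops included, and the job is handed in when it is done.

Besides the shell and the picture viewer there is one more tool, called by a JSON object that holds its "fn" and its "kwargs". send_rows: Moves the arm, as the interface text tells. Its arguments: {"type":"object","properties":{"increments":{"type":"array"},"newtons":{"type":"number"}},"required":["increments"]}

```bash
mkdir -p pics; ls; cat > h.py <<'E'
import numpy as np, cv2
from scipy.spatial.transform import Rotation as R
from rig import get_state, optics
def shot(n):
    s=get_state(); im=optics.get_image(n)
    if 'rvec' in im:
        Rm=cv2.Rodrigues(np.array(im['rvec'],float))[0]; C=-Rm.T@np.array(im['tvec'],float).ravel(); Rw=Rm.T
    else:
        q=s['ee_rot']; T=np.eye(4); T[:3,:3]=R.from_quat([q[1],q[2],q[3],q[0]]).as_matrix(); T[:3,3]=s['position']
        M=T@np.array(im['T_tool_cam']); Rw=M[:3,:3]; C=M[:3,3]
    return dict(px=np.array(im['pixels']),K=np.array(im['K'],float),k1=float(im['k1']),R=Rw,C=C)
def on(c,uv,z):
    uv=np.array(uv,float).reshape(-1,1,2)
    d=cv2.undistortPoints(uv,c['K'],np.array([c['k1'],0,0,0,0.])).reshape(-1,2)
    r=np.c_[d,np.ones(len(d))]@c['R'].T
    t=(z-c['C'][2])/r[:,2]
    return c['C']+t[:,None]*r
def proj(c,P):
    P=np.array(P,float).reshape(-1,3); rv=cv2.Rodrigues(c['R'].T)[0]
    return cv2.projectPoints(P,rv,-c['R'].T@c['C'],c['K'],np.array([c['k1'],0,0,0,0.]))[0].reshape(-1,2)
E
python3 - <<'E'
from h import *
s=get_state();print(s)
for n in ['top','side']:
    c=shot(n); cv2.imwrite(f'pics/{n}0.png',c['px']); print(n,c['C'],c['K'][0,0],c['k1'])
E
```

```text
pics
{'clock': 0.0, 'qpos': array([ 1.01100680e+00,  2.76576258e-01,  1.50617542e+00,  3.13959544e-06,
        1.36070818e+00, -1.20977949e-01]), 'qd': array([-0.00111663,  0.00095567,  0.00134392, -0.00040603, -0.00243225,
        0.00115955]), 'effort': array([ 2.13787753e-03, -4.16780806e+01, -2.45812440e+01,  2.45971989e-05,
        1.07050900e-02,  1.96408777e-06]), 'position': array([0.24399238, 0.52005291, 0.23043356]), 'ee_rot': array([-3.13130337e-04,  2.17649921e-01,  9.76026455e-01, -8.79529848e-04]), 'contact_force': array([ 1.04831605, -0.59742029, -0.64339972]), 'moment': array([-0.02025927,  0.03146075,  0.0062463 ]), 'gripper_force': 0.0, 'width': 0.08546309577031833}
top [ 0.40128606 -0.00514056  1.18812529] 404.46443371393957 0.022757023080703744
side [ 0.02004353 -0.49875929  0.80814885] 381.1469142614124 -0.0911165975867667
```

View pics/top0.png

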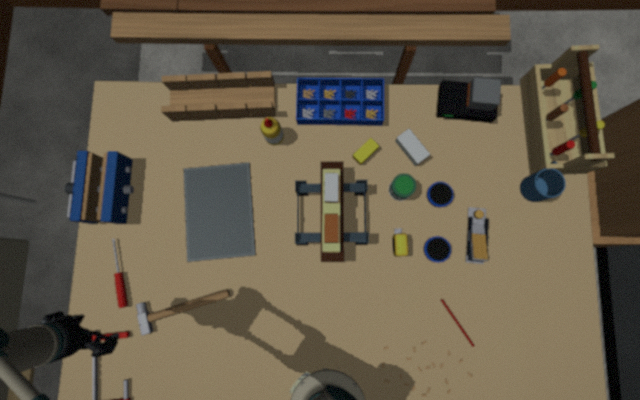

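View pics/side0.png

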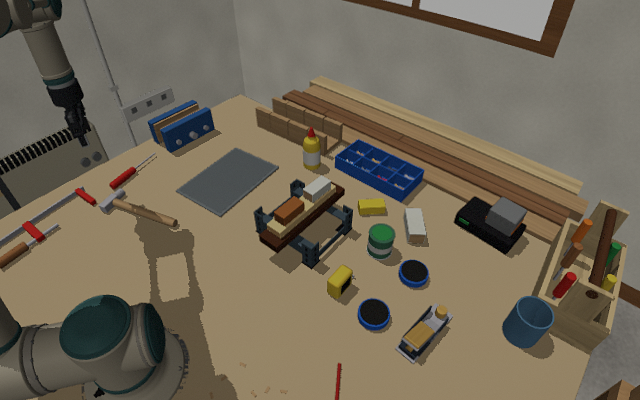

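The top view shows the rack at about (332,212), with the pile on it: primed at (331,188), oak at (331,228). The mat is at (220,211), the pucks at (440,194) and (437,249), the tin at (403,186), the tape at (400,244) and the plane at (478,236).

Candidates for the primed are the white block on the pile (331,188), a white block on the bench (413,147) and a yellow one (366,151). The one on the pile looks smaller than the loose white one and it isn't yellow, so it fits. I'll confirm this with an enlarged crop and measure.

```bash
cat > m.py <<'E'
from h import *
def blobs(c,lo,hi,z,box=None,amin=40,name=''):
    hsv=cv2.cvtColor(c['px'],cv2.COLOR_BGR2HSV); m=cv2.inRange(hsv,np.array(lo),np.array(hi))
    if box: k=np.zeros_like(m); k[box[1]:box[3],box[0]:box[2]]=1; m=m*k
    cs,_=cv2.findContours(m,cv2.RETR_EXTERNAL,cv2.CHAIN_APPROX_NONE)
    for q in sorted(cs,key=cv2.contourArea,reverse=True)[:4]:
        if cv2.contourArea(q)<amin: continue
        P=on(c,q.reshape(-1,2),z)[:,:2]
        r=cv2.minAreaRect((P*1000).astype(np.float32)); u=cv2.minAreaRect(q)
        (w,h),a=r[1],r[2]
        if h>w: w,h,a=h,w,a+90
        a=(a+90)%180-90
        print(name,'px',np.round(u[0]),'xy mm',np.round(r[0],1),'LxW',round(w,1),round(h,1),'ang',round(a,1))
E
python3 - <<'E'
from m import *
c=shot('top')
cv2.imwrite('pics/topcrop.png',cv2.resize(c['px'][120:290,170:510],None,fx=2.3,fy=2.3,interpolation=cv2.INTER_CUBIC))
hsv=cv2.cvtColor(c['px'],cv2.COLOR_BGR2HSV)
for n,p in dict(mat=(220,211),pr=(331,188),oak=(331,228),pine=(331,207),wal=(331,168),walR=(341,200),white=(413,147),tin=(403,186),tape=(400,244),puck=(440,194),bench=(280,280),beam=(310,187)).items(): print(n,hsv[p[1],p[0]])
blobs(c,(0,0,110),(180,60,255),.132,(300,150,365,270),name='primed')
blobs(c,(0,0,110),(180,60,255),.03,(380,120,440,175),name='white')
blobs(c,(85,20,50),(120,110,130),.006,(170,150,270,270),name='mat',amin=1000)
blobs(c,(100,130,50),(130,255,255),.02,(420,170,460,270),name='pucks')
blobs(c,(50,60,30),(90,255,255),.07,(385,170,420,205),name='tin')
E
```

```text
mat [98 24 84]
pr [ 98   7 152]
oak [ 12 160 121]
pine [ 32  82 149]
wal [ 22 101  86]
walR [ 13 182  35]
white [ 95  10 151]
tin [ 66 162 101]
tape [ 31 161 150]
puck [ 12 196  13]
bench [ 18  80 143]
beam [104  78  65]
primed px [330. 186.] xy mm [598.8   5.7] LxW 78.3 39.7 ang 0.9
white px [413. 145.] xy mm [ 745.6 -233.3] LxW 102.6 51.6 ang 38.8
mat px [218. 212.] xy mm [543.6 336.7] LxW 269.2 191.4 ang 6.5
pucks px [438. 197.] xy mm [ 594.6 -304.9] LxW 70.0 51.9 ang 54.2
pucks px [437. 249.] xy mm [ 444.  -299.2] LxW 68.6 62.1 ang -88.8
tin px [403. 186.] xy mm [ 615.9 -196.8] LxW 66.5 63.0 ang -45.2
```

View pics/topcrop.png

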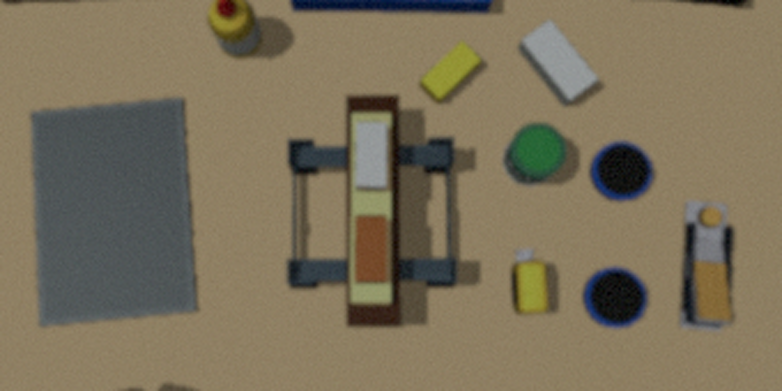

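The crop settles it. The white block on the pile measures about 78x40 mm and the loose white one about 103x52 mm, so the one on the pile is the primed. Next I'll move above the pile and measure from near.

{"fn": "send_rows", "kwargs": {"increments": [{"gripper": -1, "linear": [0.02, -0.03, 0.03], "delta_rot": [0, 0, 0.12]}, {"gripper": -1, "linear": [0.04, -0.07, 0.05], "delta_rot": [0, 0, 0.24]}, {"gripper": -1, "linear": [0.06, -0.11, 0.07], "delta_rot": [0, 0, 0.36]}, {"gripper": -1, "linear": [0.08, -0.15, 0.09], "delta_rot": [0, 0, 0.438]}, {"gripper": -1, "linear": [0.1, -0.19, 0.11], "delta_rot": [0, 0, 0.438]}, {"gripper": -1, "linear": [0.12, -0.23, 0.13], "delta_rot": [0, 0, 0.438]}, {"gripper": -1, "linear": [0.14, -0.27, 0.15], "delta_rot": [0, 0, 0.438]}, {"gripper": -1, "linear": [0.16, -0.31, 0.17], "delta_rot": [0, 0, 0.438]}]}}

```text
clock: 0.95
position: [0.4045, 0.2088, 0.402]
ee_rot: [0.0, 0.0, 1.0, 0.0]
contact_force: [1.3, -0.3, 0.1]
width: 0.0851
gripper_force: 0.0
```

{"fn": "send_rows", "kwargs": {"increments": [{"gripper": -1, "linear": [0.02, -0.04, 0], "delta_rot": [0, 0, 0]}, {"gripper": -1, "linear": [0.04, -0.08, 0], "delta_rot": [0, 0, 0]}, {"gripper": -1, "linear": [0.06, -0.12, 0], "delta_rot": [0, 0, 0]}, {"gripper": -1, "linear": [0.08, -0.16, 0], "delta_rot": [0, 0, 0]}, {"gripper": -1, "linear": [0.09, -0.2, 0], "delta_rot": [0, 0, 0]}, {"gripper": -1, "linear": [0.09, -0.2, 0], "delta_rot": [0, 0, 0]}, {"gripper": -1, "linear": [0.09, -0.2, 0], "delta_rot": [0, 0, 0]}]}}

```text
clock: 1.65
position: [0.4943, 0.0099, 0.4008]
ee_rot: [-0.001, 0.002, 1.0, 0.0]
contact_force: [-0.0, -0.5, -0.6]
width: 0.0856
gripper_force: 0.0
```

```bash
python3 - <<'E'
from m import *
s=get_state();print(s['clock'],s['position'],s['ee_rot'],s['qpos'])
c=shot('wrist');print(c['C'],c['R'],c['K'][0,0]); cv2.imwrite('pics/w0.png',c['px'])
print(on(c,[[0,0],[640,0],[640,400],[0,400],[320,200]],.1))
E
```

```text
1.65 [0.49426484 0.00986582 0.40075228] [-7.44164006e-04  1.55537956e-03  9.99998420e-01  4.33510674e-04] [-1.21398418e-01  1.02776077e-01  1.32068145e+00  6.90505867e-04
  1.71971640e+00 -1.68898207e+00]
[0.41095967 0.01034323 0.54362706] [[ 3.71564321e-03  9.46134834e-01  3.23751556e-01]
 [ 9.99992886e-01 -3.72590969e-03 -5.88117120e-04]
 [ 6.49830968e-04  3.23751438e-01 -9.46141947e-01]] 353.36479642110316
[[ 0.31627004 -0.3722873   0.1       ]
 [ 0.31962777  0.38360709  0.1       ]
 [ 0.95391054  0.5784179   0.1       ]
 [ 0.95029703 -0.57794087  0.1       ]
 [ 0.56823105  0.00438246  0.1       ]]
```

View pics/w0.png

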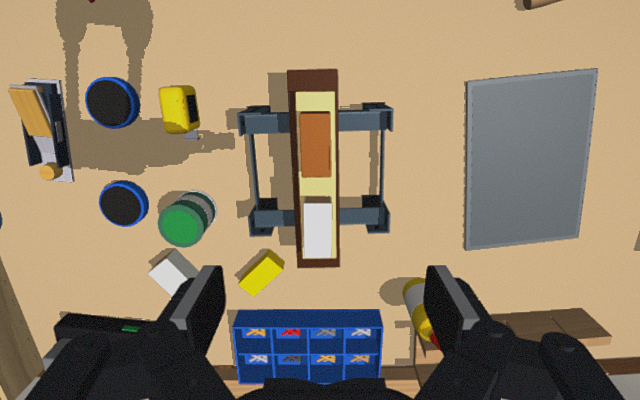

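The wrist view shows the whole scene: oak at (315,145), primed at (318,230), pine and walnut beneath them, rack corners about (245–390,105–235), mat at (530,160), pucks at (112,103) and (124,203), tape at (179,108), tin at (185,220) and the plane at (42,130). I'll measure from this picture.

```bash
python3 - <<'E'
from m import *
c=shot('wrist'); hsv=cv2.cvtColor(c['px'],cv2.COLOR_BGR2HSV)
for n,p in dict(oak=(315,145),pr=(318,230),pine=(315,102),wal=(315,82),wal2=(294,150),beam=(270,122),beam2=(360,217),post=(245,120),rail=(253,170),mat=(530,160),puckr=(138,110)).items(): print(n,hsv[p[1],p[0]])
B=(280,60,350,275)
blobs(c,(0,0,110),(180,60,255),.132,(290,190,345,270),name='primed')
blobs(c,(5,140,110),(18,255,255),.132,(290,90,345,190),name='oak')
blobs(c,(22,60,110),(38,130,255),.102,(294,88,338,262),name='pine')
blobs(c,(0,90,20),(20,255,100),.080,B,name='walnut')
blobs(c,(90,10,60),(125,110,170),.006,(450,60,610,255),name='mat',amin=1000)
blobs(c,(105,150,40),(130,255,255),.020,(70,60,160,240),name='pucks')
blobs(c,(50,100,40),(90,255,255),.07,(150,180,220,260),name='tin')
blobs(c,(24,150,100),(35,255,255),.06,(150,70,210,140),name='tape')
blobs(c,(95,40,20),(125,160,130),.055,(230,90,400,245),name='rack',amin=100)
# edges at mid rows of pine & walnut
for z,lo,hi,n in ((.08,(0,90,20),(20,255,100),'wal'),):
    m=cv2.inRange(hsv,np.array(lo),np.array(hi)); m[:60]=0;m[275:]=0
    for v in (78,84,262):
        u=np.where(m[v,280:350])[0]+280
        if len(u): print(n,v,np.round(on(c,[[u[0],v],[u[-1]+1,v]],z)*1000,1).tolist())
pine=cv2.inRange(hsv,np.array((22,60,110)),np.array((38,130,255)))
for v in (100,187,190):
    u=np.where(pine[v,290:342])[0]+290; print('pine',v,np.round(on(c,[[u[0],v],[u[-1]+1,v]],.102)*1000,1).tolist())
cv2.imwrite('pics/w0c.png',cv2.resize(c['px'][60:280,220:410],None,fx=2.7,fy=2.7,interpolation=cv2.INTER_CUBIC))
E
```

```text
oak [ 13 176 174]
pr [135   2 218]
pine [ 28  85 215]
wal [  9 138  85]
wal2 [ 15 199  55]
beam [107  67 103]
beam2 [104  66  97]
post [106  75  98]
rail [101  78  72]
mat [ 98  24 125]
puckr [111 143  57]
primed px [316. 227.] xy mm [594.7   0.6] LxW 83.3 35.6 ang 0.2
oak px [314. 144.] xy mm [488.7  -0.7] LxW 74.9 35.1 ang 0.1
pine px [316. 174.] xy mm [5.411e+02 5.000e-01] LxW 224.0 47.5 ang 0.8
walnut px [313. 168.] xy mm [542.1  -2.2] LxW 278.1 63.6 ang 1.2
mat px [530. 159.] xy mm [544.3 333.1] LxW 277.2 198.7 ang 6.4
pucks px [112. 102.] xy mm [ 443.3 -300.9] LxW 79.5 73.1 ang -71.9
pucks px [123. 202.] xy mm [ 601.  -311.8] LxW 80.9 72.6 ang -60.5
tin px [182. 223.] xy mm [ 615.9 -197.4] LxW 77.0 65.4 ang -59.2
tape px [179. 109.] xy mm [ 452.3 -185.6] LxW 61.1 49.5 ang 2.4
rack px [364. 168.] xy mm [541.5  68.3] LxW 190.6 73.6 ang 1.2
rack px [265. 171.] xy mm [545.4 -71.7] LxW 190.3 70.0 ang 1.0
wal 78 [[413.2, -36.4, 80.0], [413.4, 27.4, 80.0]]
wal 84 [[420.5, -35.4, 80.0], [420.7, 27.5, 80.0]]
wal 262 [[673.1, -29.5, 80.0], [673.2, 32.8, 80.0]]
pine 100 [[438.7, -22.9, 102.0], [438.9, 23.2, 102.0]]
pine 187 [[549.4, -21.9, 102.0], [549.5, 25.2, 102.0]]
pine 190 [[553.6, -22.0, 102.0], [553.7, 25.3, 102.0]]
```

View pics/w0c.png

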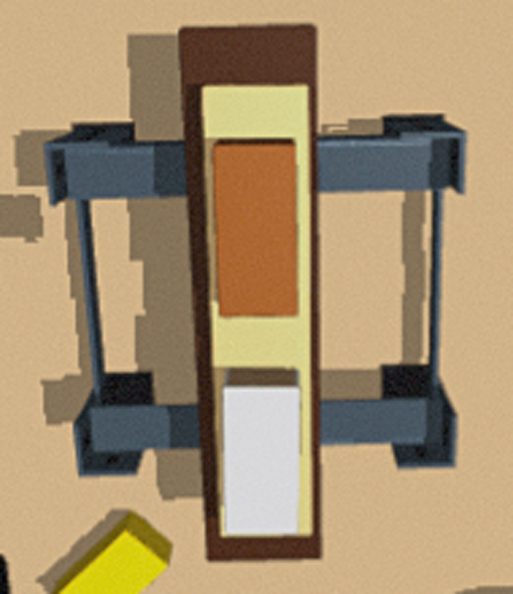

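The blocks, boards and rack share a yaw of about 1.1°, with the rack centre near (543,-2). Oak is at about (489,-1), primed at about (598,1), and the mat centre at (544,333) with a yaw of 6.4°. I'll pick the oak first.

{"fn": "send_rows", "kwargs": {"increments": [{"gripper": -1, "linear": [-0.002, -0.003, -0.05], "delta_rot": [0, 0, 0.02]}, {"gripper": -1, "linear": [-0.004, -0.008, -0.1], "delta_rot": [0, 0, 0.02]}, {"gripper": -1, "linear": [-0.005, -0.012, -0.15], "delta_rot": [0, 0, 0.02]}, {"gripper": -1, "linear": [-0.005, -0.012, -0.2], "delta_rot": [0, 0, 0.02]}, {"gripper": -1, "linear": [-0.005, -0.012, -0.24], "delta_rot": [0, 0, 0.02]}, {"gripper": -1, "linear": [-0.005, -0.012, -0.27], "delta_rot": [0, 0, 0.02]}, {"gripper": -1, "linear": [-0.005, -0.012, -0.291], "delta_rot": [0, 0, 0.02]}, {"gripper": -1, "linear": [-0.005, -0.012, -0.291], "delta_rot": [0, 0, 0.02]}]}}

```text
clock: 2.55
position: [0.4865, 0.0004, 0.1079]
ee_rot: [-0.003, -0.011, 1.0, 0.001]
contact_force: [-0.1, 0.4, -0.4]
width: 0.0851
gripper_force: 0.0
```

{"fn": "send_rows", "kwargs": {"increments": [{"gripper": 1, "linear": [0, 0, 0], "delta_rot": [0, 0, 0]}, {"gripper": 1, "linear": [0, 0, 0], "delta_rot": [0, 0, 0]}, {"gripper": 1, "linear": [0, 0, 0], "delta_rot": [0, 0, 0]}, {"gripper": 1, "linear": [0, 0, 0], "delta_rot": [0, 0, 0]}, {"gripper": 1, "linear": [0, 0, 0], "delta_rot": [0, 0, 0]}, {"gripper": 1, "linear": [0, 0, 0], "delta_rot": [0, 0, 0]}], "newtons": 40}}

```text
clock: 3.15
position: [0.4904, -0.0015, 0.1118]
ee_rot: [0.002, -0.01, 1.0, -0.0]
contact_force: [0.4, 0.8, 6.8]
width: 0.0351
gripper_force: 41.8
```

{"fn": "send_rows", "kwargs": {"increments": [{"gripper": 1, "linear": [0, 0, 0.03], "delta_rot": [0, 0, 0]}, {"gripper": 1, "linear": [0, 0.01, 0.06], "delta_rot": [0, 0, 0]}, {"gripper": 1, "linear": [0, 0.05, 0.07], "delta_rot": [0, 0, 0]}, {"gripper": 1, "linear": [0, 0.1, 0.07], "delta_rot": [0, 0, 0]}, {"gripper": 1, "linear": [0, 0.15, 0.07], "delta_rot": [0, 0, 0]}, {"gripper": 1, "linear": [0, 0.2, 0.06], "delta_rot": [0, 0, 0]}, {"gripper": 1, "linear": [0, 0.25, 0.04], "delta_rot": [0, 0, 0]}, {"gripper": 1, "linear": [0, 0.3, 0.02], "delta_rot": [0, 0, 0]}]}}

```text
clock: 3.95
position: [0.4894, 0.2925, 0.1337]
ee_rot: [0.001, -0.01, 1.0, 0.0]
contact_force: [0.3, 0.5, -0.6]
width: 0.0349
gripper_force: 41.0
```

{"fn": "send_rows", "kwargs": {"increments": [{"gripper": 1, "linear": [0, 0.04, -0.02], "delta_rot": [0, 0, 0]}, {"gripper": 1, "linear": [0, 0.075, -0.04], "delta_rot": [0, 0, 0]}, {"gripper": 1, "linear": [0, 0.089, -0.06], "delta_rot": [0, 0, 0]}, {"gripper": 1, "linear": [0, 0.089, -0.08], "delta_rot": [0, 0, 0]}, {"gripper": 1, "linear": [0, 0.089, -0.095], "delta_rot": [0, 0, 0]}, {"gripper": 1, "linear": [0, 0.089, -0.105], "delta_rot": [0, 0, 0]}, {"gripper": 1, "linear": [0, 0.089, -0.112], "delta_rot": [0, 0, 0]}, {"gripper": 1, "linear": [0, 0.089, -0.112], "delta_rot": [0, 0, 0]}]}}

```text
clock: 4.75
position: [0.489, 0.379, 0.0209]
ee_rot: [-0.001, -0.009, 1.0, -0.0]
contact_force: [0.1, 0.1, -1.0]
width: 0.0352
gripper_force: 40.9
```

{"fn": "send_rows", "kwargs": {"increments": [{"gripper": 1, "linear": [0, 0, -0.002], "delta_rot": [0, 0, 0]}, {"gripper": 1, "linear": [0, 0, -0.003], "delta_rot": [0, 0, 0]}, {"gripper": 1, "linear": [0, 0, -0.004], "delta_rot": [0, 0, 0]}, {"gripper": 1, "linear": [0, 0, -0.004], "delta_rot": [0, 0, 0]}]}}

```text
clock: 5.15
position: [0.4895, 0.3796, 0.0179]
ee_rot: [0.0, -0.01, 1.0, 0.0]
contact_force: [-0.2, -0.7, -0.5]
width: 0.0354
gripper_force: 40.9
```

{"fn": "send_rows", "kwargs": {"increments": [{"gripper": 1, "linear": [0, 0, -0.002], "delta_rot": [0, 0, 0]}, {"gripper": 1, "linear": [0, 0, -0.0035], "delta_rot": [0, 0, 0]}, {"gripper": 1, "linear": [0, 0, -0.0035], "delta_rot": [0, 0, 0]}]}}

```text
clock: 5.45
position: [0.4896, 0.3797, 0.0159]
ee_rot: [0.001, -0.01, 1.0, 0.0]
contact_force: [-2.0, -0.4, 10.5]
width: 0.0352
gripper_force: 42.2
```

```bash
python3 - <<'E'
from h import *
s=get_state();print(s['position'],s['contact_force'],s['width'])
E
```

```text
[0.48962289 0.37970281 0.01587776] [-2.02993943 -0.3715953  10.47836382] 0.035217876126722746
```

{"fn": "send_rows", "kwargs": {"increments": [{"gripper": -0.5, "linear": [0, 0, 0], "delta_rot": [0, 0, 0]}, {"gripper": -0.5, "linear": [0, 0, 0], "delta_rot": [0, 0, 0]}, {"gripper": -1, "linear": [0, 0, 0], "delta_rot": [0, 0, 0]}, {"gripper": -1, "linear": [0, 0, 0.02], "delta_rot": [0, 0, 0]}, {"gripper": -1, "linear": [0, 0, 0.06], "delta_rot": [0, 0, 0]}, {"gripper": -1, "linear": [0, 0, 0.11], "delta_rot": [0, 0, 0]}, {"gripper": -1, "linear": [0.01, -0.03, 0.15], "delta_rot": [0, 0, 0]}, {"gripper": -1, "linear": [0.01, -0.03, 0.15], "delta_rot": [0, 0, 0]}]}}

```text
clock: 6.25
position: [0.5035, 0.349, 0.1703]
ee_rot: [0.006, -0.009, 1.0, 0.002]
contact_force: [0.7, 0.6, 0.4]
width: 0.0854
gripper_force: 0.0
```

{"fn": "send_rows", "kwargs": {"increments": [{"gripper": -1, "linear": [0.01, -0.04, 0], "delta_rot": [0, 0, 0]}, {"gripper": -1, "linear": [0.02, -0.085, 0], "delta_rot": [0, 0, 0]}, {"gripper": -1, "linear": [0.035, -0.13, 0], "delta_rot": [0, 0, 0]}, {"gripper": -1, "linear": [0.05, -0.175, 0], "delta_rot": [0, 0, 0]}, {"gripper": -1, "linear": [0.065, -0.22, 0], "delta_rot": [0, 0, 0]}, {"gripper": -1, "linear": [0.08, -0.265, 0], "delta_rot": [0, 0, 0]}, {"gripper": -1, "linear": [0.09, -0.31, 0], "delta_rot": [0, 0, 0]}, {"gripper": -1, "linear": [0.098, -0.349, 0], "delta_rot": [0, 0, 0]}]}}

```text
clock: 7.05
position: [0.5973, -0.0017, 0.1628]
ee_rot: [-0.001, -0.009, 1.0, 0.0]
contact_force: [0.2, 0.8, 0.1]
width: 0.0854
gripper_force: 0.0
```

{"fn": "send_rows", "kwargs": {"increments": [{"gripper": -1, "linear": [0, 0, 0], "delta_rot": [0, 0, 0]}, {"gripper": -1, "linear": [0, 0, 0], "delta_rot": [0, 0, 0]}]}}

```text
clock: 7.25
position: [0.5968, -0.0001, 0.1628]
ee_rot: [-0.001, -0.008, 1.0, 0.001]
contact_force: [0.1, -0.2, 0.3]
width: 0.0852
gripper_force: 0.0
```

```bash
python3 - <<'E'
from m import *
s=get_state();print(s['position'],s['contact_force'],s['width'])
c=shot('wrist'); cv2.imwrite('pics/w1.png',c['px'])
blobs(c,(0,0,110),(180,60,255),.132,name='primed',amin=500)
blobs(c,(22,60,110),(38,130,255),.102,name='pine',amin=500)
E
```

```text
[ 5.96826741e-01 -1.02240505e-04  1.62806107e-01] [ 0.09650436 -0.20218423  0.34453143] 0.08518899073807436
primed px [624. 139.] xy mm [544.9 157.4] LxW 143.2 40.7 ang 6.2
primed px [327. 231.] xy mm [595.8   1. ] LxW 81.7 35.9 ang -0.5
primed px [ 81. 315.] xy mm [ 652.3 -146.9] LxW 57.7 54.9 ang 37.5
primed px [428.  14.] xy mm [485.8  45.6] LxW 38.0 11.7 ang -88.0
pine px [328. 147.] xy mm [564.3   1.6] LxW 177.7 46.6 ang 1.0
```

View pics/w1.png

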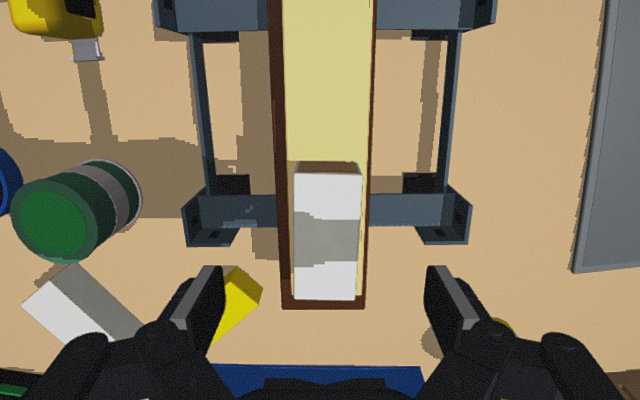

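The view shows the primed at (327,235) on the pine, with its centre at about (598,1) and the fingers clear on both sides. I'll descend and grip it.

{"fn": "send_rows", "kwargs": {"increments": [{"gripper": -1, "linear": [0.001, 0.001, -0.03], "delta_rot": [0, 0, 0]}, {"gripper": -1, "linear": [0.002, 0.001, -0.052], "delta_rot": [0, 0, 0]}, {"gripper": -1, "linear": [0.002, 0.001, -0.052], "delta_rot": [0, 0, 0]}, {"gripper": 1, "linear": [0.002, 0.001, -0.052], "delta_rot": [0, 0, 0]}, {"gripper": 1, "linear": [0.002, 0.001, -0.052], "delta_rot": [0, 0, 0]}, {"gripper": 1, "linear": [0.002, 0.001, -0.052], "delta_rot": [0, 0, 0]}, {"gripper": 1, "linear": [0.002, 0.001, -0.052], "delta_rot": [0, 0, 0]}, {"gripper": 1, "linear": [0.002, 0.001, -0.052], "delta_rot": [0, 0, 0]}]}}

```text
clock: 8.1
position: [0.6003, 0.0015, 0.1136]
ee_rot: [0.001, -0.01, 1.0, 0.0]
contact_force: [0.6, 0.3, 5.5]
width: 0.035
gripper_force: 41.4
```

{"fn": "send_rows", "kwargs": {"increments": [{"gripper": 1, "linear": [0, 0, 0], "delta_rot": [0, 0, 0]}, {"gripper": 1, "linear": [0, 0, 0.03], "delta_rot": [0, 0, 0]}, {"gripper": 1, "linear": [0, 0.01, 0.06], "delta_rot": [0, 0, 0]}, {"gripper": 1, "linear": [0, 0.05, 0.07], "delta_rot": [0, 0, 0]}, {"gripper": 1, "linear": [0, 0.1, 0.07], "delta_rot": [0, 0, 0]}, {"gripper": 1, "linear": [0, 0.15, 0.07], "delta_rot": [0, 0, 0]}, {"gripper": 1, "linear": [0, 0.2, 0.06], "delta_rot": [0, 0, 0]}, {"gripper": 1, "linear": [0, 0.25, 0.04], "delta_rot": [0, 0, 0]}]}}

```text
clock: 8.9
position: [0.6001, 0.2492, 0.1551]
ee_rot: [0.002, -0.01, 1.0, 0.001]
contact_force: [0.3, 0.5, -0.8]
width: 0.0351
gripper_force: 40.7
```

{"fn": "send_rows", "kwargs": {"increments": [{"gripper": 1, "linear": [0, 0.04, -0.02], "delta_rot": [0, 0, 0]}, {"gripper": 1, "linear": [0, 0.08, -0.04], "delta_rot": [0, 0, 0]}, {"gripper": 1, "linear": [0, 0.12, -0.06], "delta_rot": [0, 0, 0]}, {"gripper": 1, "linear": [0, 0.135, -0.08], "delta_rot": [0, 0, 0]}, {"gripper": 1, "linear": [0, 0.135, -0.1], "delta_rot": [0, 0, 0]}, {"gripper": 1, "linear": [0, 0.135, -0.115], "delta_rot": [0, 0, 0]}, {"gripper": 1, "linear": [0, 0.135, -0.125], "delta_rot": [0, 0, 0]}, {"gripper": 1, "linear": [0, 0.135, -0.125], "delta_rot": [0, 0, 0]}]}}

```text
clock: 9.7
position: [0.5985, 0.3806, 0.0271]
ee_rot: [-0.001, -0.009, 1.0, -0.001]
contact_force: [0.0, -0.3, -0.9]
width: 0.0352
gripper_force: 40.7
```

{"fn": "send_rows", "kwargs": {"increments": [{"gripper": 1, "linear": [0, 0, -0.005], "delta_rot": [0, 0, 0]}, {"gripper": 1, "linear": [0, 0, -0.007], "delta_rot": [0, 0, 0]}, {"gripper": 1, "linear": [0, 0, -0.009], "delta_rot": [0, 0, 0]}, {"gripper": 1, "linear": [0, 0, -0.01], "delta_rot": [0, 0, 0]}, {"gripper": 1, "linear": [0, 0, -0.01], "delta_rot": [0, 0, 0]}]}}

```text
clock: 10.2
position: [0.5994, 0.382, 0.0191]
ee_rot: [0.0, -0.01, 1.0, 0.0]
contact_force: [0.1, -0.5, -0.2]
width: 0.0351
gripper_force: 40.7
```

{"fn": "send_rows", "kwargs": {"increments": [{"gripper": 1, "linear": [0, 0, -0.0015], "delta_rot": [0, 0, 0]}, {"gripper": 1, "linear": [0, 0, -0.0025], "delta_rot": [0, 0, 0]}, {"gripper": 1, "linear": [0, 0, -0.0025], "delta_rot": [0, 0, 0]}]}}

```text
clock: 10.5
position: [0.5996, 0.3822, 0.0176]
ee_rot: [0.001, -0.01, 1.0, 0.0]
contact_force: [-1.9, -1.0, 5.4]
width: 0.0351
gripper_force: 41.3
```

{"fn": "send_rows", "kwargs": {"increments": [{"gripper": -0.5, "linear": [0, 0, 0], "delta_rot": [0, 0, 0]}, {"gripper": -0.5, "linear": [0, 0, 0], "delta_rot": [0, 0, 0]}, {"gripper": -1, "linear": [0, 0, 0], "delta_rot": [0, 0, 0]}, {"gripper": -1, "linear": [0, 0, 0.02], "delta_rot": [0, 0, 0]}, {"gripper": -1, "linear": [0, 0, 0.06], "delta_rot": [0, 0, 0]}, {"gripper": -1, "linear": [0, 0, 0.11], "delta_rot": [0, 0, 0]}, {"gripper": -1, "linear": [-0.01, -0.03, 0.14], "delta_rot": [0, 0, 0]}, {"gripper": -1, "linear": [-0.01, -0.03, 0.14], "delta_rot": [0, 0, 0]}]}}

```text
clock: 11.3
position: [0.5912, 0.3507, 0.1624]
ee_rot: [0.004, -0.009, 1.0, 0.001]
contact_force: [0.7, 0.3, -1.4]
width: 0.0855
gripper_force: 0.0
```

{"fn": "send_rows", "kwargs": {"increments": [{"gripper": -1, "linear": [-0.01, -0.04, 0], "delta_rot": [0, 0, 0]}, {"gripper": -1, "linear": [-0.02, -0.085, 0], "delta_rot": [0, 0, 0]}, {"gripper": -1, "linear": [-0.03, -0.13, 0], "delta_rot": [0, 0, 0]}, {"gripper": -1, "linear": [-0.04, -0.175, 0], "delta_rot": [0, 0, 0]}, {"gripper": -1, "linear": [-0.046, -0.22, 0], "delta_rot": [0, 0, 0]}, {"gripper": -1, "linear": [-0.046, -0.265, 0], "delta_rot": [0, 0, 0]}, {"gripper": -1, "linear": [-0.046, -0.31, 0], "delta_rot": [0, 0, 0]}, {"gripper": -1, "linear": [-0.046, -0.351, 0], "delta_rot": [0, 0, 0]}]}}

```text
clock: 12.1
position: [0.5427, -0.0007, 0.1554]
ee_rot: [-0.001, -0.009, 1.0, 0.0]
contact_force: [0.6, -0.2, 0.1]
width: 0.0853
gripper_force: 0.0
```

{"fn": "send_rows", "kwargs": {"increments": [{"gripper": -1, "linear": [0, 0, 0], "delta_rot": [0, 0, 0]}, {"gripper": -1, "linear": [0, 0, -0.03], "delta_rot": [0, 0, 0]}, {"gripper": -1, "linear": [0, 0, -0.06], "delta_rot": [0, 0, 0]}, {"gripper": -1, "linear": [0, 0, -0.06], "delta_rot": [0, 0, 0]}, {"gripper": -1, "linear": [0, 0, -0.06], "delta_rot": [0, 0, 0]}]}}

```text
clock: 12.6
position: [0.543, 0.0017, 0.0958]
ee_rot: [-0.001, -0.01, 1.0, 0.0]
contact_force: [-0.7, -0.6, 0.2]
width: 0.0853
gripper_force: 0.0
```

```bash
python3 - <<'E'
from m import *
s=get_state();print(s['position'],s['contact_force'],s['width'])
E
```

```text
[0.54295303 0.00170539 0.09576012] [-0.73772574 -0.61485473  0.23848119] 0.0852717670560582
```

{"fn": "send_rows", "kwargs": {"increments": [{"gripper": -1, "linear": [0, 0, -0.013], "delta_rot": [0, 0, 0]}, {"gripper": -1, "linear": [0, 0, -0.013], "delta_rot": [0, 0, 0]}, {"gripper": 1, "linear": [0, 0, -0.013], "delta_rot": [0, 0, 0]}, {"gripper": 1, "linear": [0, 0, -0.013], "delta_rot": [0, 0, 0]}, {"gripper": 1, "linear": [0, 0, -0.013], "delta_rot": [0, 0, 0]}, {"gripper": 1, "linear": [0, 0, -0.013], "delta_rot": [0, 0, 0]}, {"gripper": 1, "linear": [0, 0, -0.013], "delta_rot": [0, 0, 0]}, {"gripper": 1, "linear": [0, 0, -0.013], "delta_rot": [0, 0, 0]}], "newtons": 60}}

```text
clock: 13.4
position: [0.5443, 0.001, 0.0847]
ee_rot: [0.001, -0.01, 1.0, -0.0]
contact_force: [-0.2, 0.9, 6.0]
width: 0.0465
gripper_force: 63.9
```

{"fn": "send_rows", "kwargs": {"increments": [{"gripper": 1, "linear": [0, 0, 0.015], "delta_rot": [0, 0, 0]}, {"gripper": 1, "linear": [0, 0, 0.03], "delta_rot": [0, 0, 0]}, {"gripper": 1, "linear": [0, 0, 0.06], "delta_rot": [0, 0, 0]}, {"gripper": 1, "linear": [0, 0, 0.1], "delta_rot": [0, 0, 0]}, {"gripper": 1, "linear": [0, 0.03, 0.11], "delta_rot": [0, 0, 0]}, {"gripper": 1, "linear": [0, 0.06, 0.11], "delta_rot": [0, 0, 0]}, {"gripper": 1, "linear": [0, 0.1, 0.11], "delta_rot": [0, 0, 0]}, {"gripper": 1, "linear": [0, 0.14, 0.11], "delta_rot": [0, 0, 0]}]}}

```text
clock: 14.2
position: [0.543, 0.1419, 0.1933]
ee_rot: [-0.0, -0.009, 1.0, 0.0]
contact_force: [0.9, -0.1, -1.6]
width: 0.0469
gripper_force: 63.0
```

```bash
python3 - <<'E'
from m import *
c=shot('top')
blobs(c,(0,0,100),(180,30,255),.036,(170,150,262,270),name='primed',amin=100)
blobs(c,(5,130,80),(18,255,255),.036,(170,150,262,270),name='oak',amin=100)
blobs(c,(0,90,20),(24,255,100),.080,(310,150,360,275),name='walnut',amin=100)
cv2.imwrite('pics/t1.png',cv2.resize(c['px'][120:290,150:400],None,fx=2.5,fy=2.5))
E
```

```text
primed px [199. 191.] xy mm [597.8 389.4] LxW 79.9 36.7 ang -1.6
oak px [198. 228.] xy mm [487.7 385.7] LxW 72.7 25.8 ang 3.9
walnut px [332. 212.] xy mm [541.   1.] LxW 275.4 71.7 ang 1.3
```

View pics/t1.png

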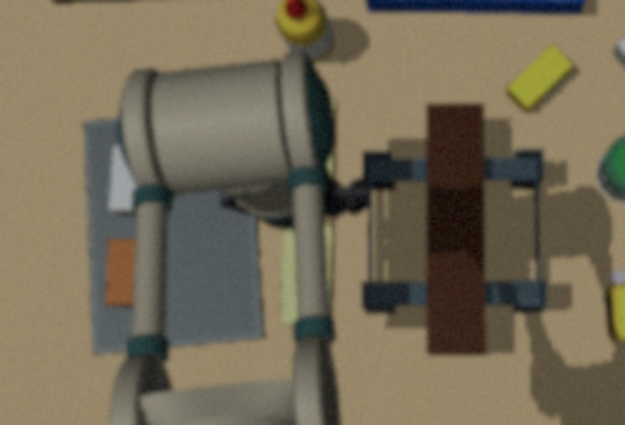

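The top view shows the two offcuts flat on the mat near crop (118,180) and (118,272), the pine held by the gripper, and the walnut undisturbed on the rack. Now I'll lay the pine down.

{"fn": "send_rows", "kwargs": {"increments": [{"gripper": 1, "linear": [0, 0.04, 0], "delta_rot": [0, 0, 0]}, {"gripper": 1, "linear": [0, 0.08, -0.01], "delta_rot": [0, 0, 0]}, {"gripper": 1, "linear": [0, 0.12, -0.04], "delta_rot": [0, 0, 0]}, {"gripper": 1, "linear": [0, 0.145, -0.08], "delta_rot": [0, 0, 0]}, {"gripper": 1, "linear": [0, 0.145, -0.12], "delta_rot": [0, 0, 0]}, {"gripper": 1, "linear": [0, 0.145, -0.15], "delta_rot": [0, 0, 0]}, {"gripper": 1, "linear": [0, 0.145, -0.17], "delta_rot": [0, 0, 0]}, {"gripper": 1, "linear": [0, 0.145, -0.17], "delta_rot": [0, 0, 0]}]}}

```text
clock: 15.05
position: [0.5404, 0.2848, 0.0197]
ee_rot: [-0.004, -0.01, 1.0, -0.001]
contact_force: [0.5, 0.1, -1.5]
width: 0.0464
gripper_force: 63.0
```

{"fn": "send_rows", "kwargs": {"increments": [{"gripper": 1, "linear": [0, 0, -0.003], "delta_rot": [0, 0, 0]}, {"gripper": 1, "linear": [0, 0, -0.006], "delta_rot": [0, 0, 0]}, {"gripper": 1, "linear": [0, 0, -0.009], "delta_rot": [0, 0, 0]}, {"gripper": 1, "linear": [0, 0, -0.009], "delta_rot": [0, 0, 0]}]}}

```text
clock: 15.45
position: [0.5436, 0.286, 0.0149]
ee_rot: [0.001, -0.01, 1.0, 0.0]
contact_force: [-0.8, -0.6, -1.4]
width: 0.0468
gripper_force: 63.1
```

{"fn": "send_rows", "kwargs": {"increments": [{"gripper": 1, "linear": [0, 0, -0.002], "delta_rot": [0, 0, 0]}, {"gripper": 1, "linear": [0, 0, -0.0035], "delta_rot": [0, 0, 0]}, {"gripper": 1, "linear": [0, 0, -0.0045], "delta_rot": [0, 0, 0]}, {"gripper": 1, "linear": [0, 0, -0.0045], "delta_rot": [0, 0, 0]}]}}

```text
clock: 15.85
position: [0.5434, 0.2861, 0.0107]
ee_rot: [0.0, -0.01, 1.0, 0.0]
contact_force: [-1.0, -1.0, 4.8]
width: 0.0462
gripper_force: 63.7
```

Contact. I'll release, then take a near look at the pucks before lifting the walnut.

{"fn": "send_rows", "kwargs": {"increments": [{"gripper": -0.6, "linear": [0, 0, 0], "delta_rot": [0, 0, 0]}, {"gripper": -0.6, "linear": [0, 0, 0], "delta_rot": [0, 0, 0]}, {"gripper": -0.8, "linear": [0, 0, 0], "delta_rot": [0, 0, 0]}, {"gripper": -0.8, "linear": [0, 0, 0.02], "delta_rot": [0, 0, 0]}, {"gripper": -1, "linear": [0, 0, 0.06], "delta_rot": [0, 0, 0]}, {"gripper": -1, "linear": [-0.02, 0, 0.11], "delta_rot": [0, 0, 0]}, {"gripper": -1, "linear": [-0.04, -0.02, 0.15], "delta_rot": [0, 0, 0]}, {"gripper": -1, "linear": [-0.06, -0.05, 0.19], "delta_rot": [0, 0, 0]}]}}

```text
clock: 16.65
position: [0.4853, 0.24, 0.197]
ee_rot: [0.001, -0.011, 1.0, 0.0]
contact_force: [-0.0, -0.3, -0.0]
width: 0.0854
gripper_force: 0.0
```

{"fn": "send_rows", "kwargs": {"increments": [{"gripper": -1, "linear": [0, -0.04, 0.02], "delta_rot": [0, 0, 0]}, {"gripper": -1, "linear": [0, -0.08, 0.04], "delta_rot": [0, 0, 0]}, {"gripper": -1, "linear": [0, -0.12, 0.05], "delta_rot": [0, 0, 0]}, {"gripper": -1, "linear": [0, -0.16, 0.05], "delta_rot": [0, 0, 0]}, {"gripper": -1, "linear": [0, -0.2, 0.05], "delta_rot": [0, 0, 0]}, {"gripper": -1, "linear": [0, -0.24, 0.05], "delta_rot": [0, 0, 0]}, {"gripper": -1, "linear": [0, -0.28, 0.05], "delta_rot": [0, 0, 0]}, {"gripper": -1, "linear": [0, -0.32, 0.05], "delta_rot": [0, 0, 0]}]}}

```text
clock: 17.45
position: [0.4854, -0.0821, 0.2452]
ee_rot: [0.0, -0.01, 1.0, 0.0]
contact_force: [0.9, -0.8, 0.7]
width: 0.0852
gripper_force: 0.0
```

{"fn": "send_rows", "kwargs": {"increments": [{"gripper": -1, "linear": [0, -0.04, 0], "delta_rot": [0, 0, 0]}, {"gripper": -1, "linear": [0, -0.08, 0], "delta_rot": [0, 0, 0]}, {"gripper": -1, "linear": [0, -0.12, 0], "delta_rot": [0, 0, 0]}, {"gripper": -1, "linear": [0, -0.16, 0], "delta_rot": [0, 0, 0]}, {"gripper": -1, "linear": [0, -0.2, 0], "delta_rot": [0, 0, 0]}, {"gripper": -1, "linear": [0, -0.2, 0], "delta_rot": [0, 0, 0]}, {"gripper": -1, "linear": [0, -0.2, 0], "delta_rot": [0, 0, 0]}]}}

```text
clock: 18.15
position: [0.4854, -0.281, 0.2445]
ee_rot: [-0.0, -0.009, 1.0, 0.001]
contact_force: [0.6, -0.0, 0.4]
width: 0.0853
gripper_force: 0.0
```

```bash
python3 - <<'E'
from m import *
s=get_state();print(s['position'],s['qpos'][[0,5]])
c=shot('wrist'); cv2.imwrite('pics/w2.png',c['px'])
hsv=cv2.cvtColor(c['px'],cv2.COLOR_BGR2HSV)
# black puck faces: ellipse on plane z=.024
m=cv2.inRange(hsv,(0,0,0),(180,255,40)); 
cs,_=cv2.findContours(m,cv2.RETR_EXTERNAL,cv2.CHAIN_APPROX_NONE)
for q in sorted(cs,key=cv2.contourArea,reverse=True)[:7]:
    if len(q)<30: continue
    P=(on(c,q.reshape(-1,2),.024)[:,:2]*1000).astype(np.float32); e=cv2.fitEllipse(P); print(np.round(cv2.minAreaRect(q)[0]),np.round(e[0],1),np.round(e[1],1))
blobs(c,(105,130,40),(130,255,255),.024,name='blue')
E
```

```text
[ 0.48535871 -0.28102952  0.24451255] [-0.64932835 -2.2374611 ]
[324. 243.] [ 682.  -227.6] [419.5 745. ]
[301. 118.] [ 444.  -304.8] [59.8 60.2]
[489. 218.] [556.6 -82.6] [ 57.3 199.5]
[292. 258.] [ 604.  -315.5] [57.2 60.5]
[637. 242.] [593.5  94.7] [15. 83.]
[175. 171.] [ 511.  -440.7] [ 8.5 73. ]
[391. 131.] [ 455.4 -212.6] [ 5.7 52.9]
blue px [302. 117.] xy mm [ 443.4 -304.4] LxW 72.3 72.0 ang -89.1
blue px [292. 254.] xy mm [ 598.5 -316.2] LxW 79.1 72.2 ang 0.9
blue px [415. 389.] xy mm [ 805.  -151.9] LxW 30.1 15.7 ang -18.4
```

View pics/w2.png

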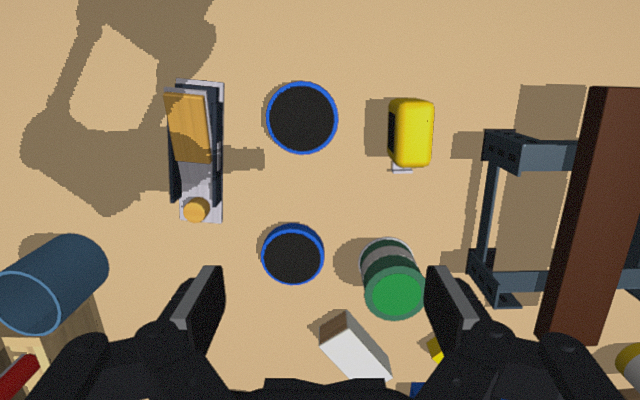

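The view shows the pucks at (301,118) and (292,258), the plane at (195,150), the tape at (410,132) and the tin at (390,275). The rack is clear on the right. I'll average a few readings, since the earlier values differ by about 5 mm.

```bash
cat > pk.py <<'E'
from m import *
def pucks(c):
    hsv=cv2.cvtColor(c['px'],cv2.COLOR_BGR2HSV); out=[]
    m=cv2.inRange(hsv,(0,0,0),(180,255,40))|cv2.inRange(hsv,(105,130,40),(130,255,255))
    cs,_=cv2.findContours(m,cv2.RETR_EXTERNAL,cv2.CHAIN_APPROX_NONE)
    for q in cs:
        if len(q)<20: continue
        e=cv2.fitEllipse((on(c,q.reshape(-1,2),.024)[:,:2]*1000).astype(np.float32))
        if 55<min(e[1]) and max(e[1])<85 and abs(e[0][1]+308)<25: out.append(np.round(e[0]+e[1],1).tolist())
    return out
E
python3 - <<'E'
from pk import *
for i in range(4):
    print(get_state()['position'],get_state()['ee_rot']); print(pucks(shot('wrist')))
c=shot('top'); print('top',pucks(c)); blobs(c,(0,90,20),(24,255,100),.080,(310,150,360,275),name='walnut',amin=100)
c=shot('wrist')
blobs(c,(22,150,120),(35,255,255),.06,(370,80,450,190),name='tape')
E
```

```text
[ 0.48536942 -0.28007001  0.24468114] [-3.42973093e-04 -9.29252951e-03  9.99956493e-01  7.37058743e-04]
[[599.1, -315.6, 71.8, 79.0], [443.7, -304.3, 71.9, 72.2]]
[ 0.48547674 -0.27950732  0.24488519] [-2.28979999e-04 -9.80289511e-03  9.99951735e-01  6.15671912e-04]
[[599.1, -315.6, 71.6, 79.0], [443.8, -304.2, 71.8, 72.2]]
[ 0.48555906 -0.27924845  0.24506041] [-1.21520347e-04 -1.01183487e-02  9.99948700e-01  4.49360877e-04]
[[599.0, -315.6, 71.8, 78.8], [443.7, -304.2, 71.9, 72.1]]
[ 0.48568643 -0.27918254  0.24518827] [-1.97823308e-06 -1.03075599e-02  9.99946837e-01  2.78347651e-04]
[[599.1, -315.6, 71.8, 79.0], [443.8, -304.3, 71.8, 72.1]]
top [[600.6, -308.6, 64.8, 68.2]]
walnut px [333. 212.] xy mm [541.   -1.9] LxW 275.3 72.2 ang 1.2
tape px [413. 132.] xy mm [ 451.5 -197.5] LxW 63.3 33.9 ang 2.0
```

The near view gives pucks at (444,-304) and (604,-315). That puts the middle at about (524,-309) with a yaw of -3.9°. Next is the walnut.

{"fn": "send_rows", "kwargs": {"increments": [{"gripper": -1, "linear": [0.01, 0.04, 0], "delta_rot": [0, 0, 0]}, {"gripper": -1, "linear": [0.02, 0.08, 0], "delta_rot": [0, 0, 0]}, {"gripper": -1, "linear": [0.03, 0.12, 0], "delta_rot": [0, 0, 0]}, {"gripper": -1, "linear": [0.04, 0.16, -0.02], "delta_rot": [0, 0, 0]}, {"gripper": -1, "linear": [0.05, 0.2, -0.05], "delta_rot": [0, 0, 0]}, {"gripper": -1, "linear": [0.057, 0.24, -0.08], "delta_rot": [0, 0, 0]}, {"gripper": -1, "linear": [0.057, 0.277, -0.11], "delta_rot": [0, 0, 0]}, {"gripper": -1, "linear": [0.057, 0.277, -0.11], "delta_rot": [0, 0, 0]}]}}

```text
clock: 19.3
position: [0.5387, 0.0018, 0.1311]
ee_rot: [-0.005, -0.012, 1.0, 0.002]
contact_force: [0.1, 0.1, 0.0]
width: 0.0855
gripper_force: 0.0
```

{"fn": "send_rows", "kwargs": {"increments": [{"gripper": -1, "linear": [0, 0, 0], "delta_rot": [0, 0, 0]}, {"gripper": -1, "linear": [0, 0, 0], "delta_rot": [0, 0, 0]}]}}

```text
clock: 19.5
position: [0.5437, -0.0042, 0.1363]
ee_rot: [0.001, -0.01, 1.0, -0.0]
contact_force: [-0.7, -0.1, 0.9]
width: 0.0853
gripper_force: 0.0
```

```bash
python3 - <<'E'
from m import *
s=get_state();print(s['position'],s['ee_rot'])
c=shot('wrist'); hsv=cv2.cvtColor(c['px'],cv2.COLOR_BGR2HSV)
m=cv2.inRange(hsv,np.array((0,90,20)),np.array((20,255,100)))
for v in (100,140,180,220):
    u=np.where(m[v,240:400])[0]+240
    if len(u): print(v,np.round(on(c,[[u[0],v],[u[-1]+1,v]],.08)*1000,1).tolist())
cv2.imwrite('pics/w3.png',c['px'])
E
```

```text
[ 0.54373452 -0.00420029  0.13625606] [ 1.26969249e-03 -9.67501926e-03  9.99952281e-01 -4.66979701e-04]
100 [[473.7, -35.0, 80.0], [472.6, 26.8, 80.0]]
140 [[495.8, -34.5, 80.0], [495.7, -33.3, 80.0]]
180 [[519.3, -34.0, 80.0], [519.3, -33.4, 80.0]]
220 [[544.8, -33.5, 80.0], [543.8, 16.0, 80.0]]
```

View pics/w3.png

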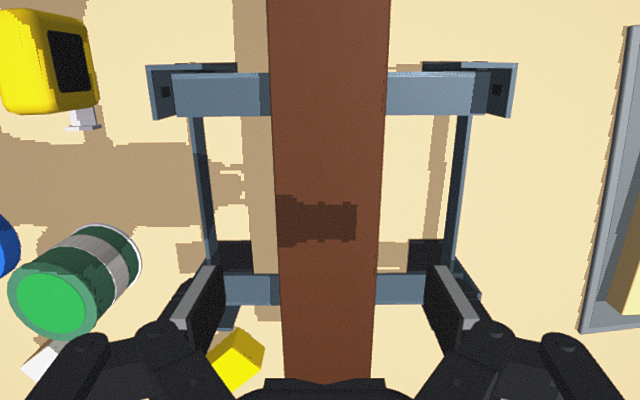

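The walnut lies alone across the beams, with edges at about (268,60) and (390,60), centred between the open fingers. I'll descend and grip it.

{"fn": "send_rows", "kwargs": {"increments": [{"gripper": -1, "linear": [0, 0.002, -0.03], "delta_rot": [0, 0, 0]}, {"gripper": -1, "linear": [0, 0.002, -0.06], "delta_rot": [0, 0, 0]}, {"gripper": -1, "linear": [0, 0.002, -0.084], "delta_rot": [0, 0, 0]}, {"gripper": -1, "linear": [0, 0.002, -0.084], "delta_rot": [0, 0, 0]}, {"gripper": 1, "linear": [0, 0.002, -0.084], "delta_rot": [0, 0, 0]}, {"gripper": 1, "linear": [0, 0.002, -0.084], "delta_rot": [0, 0, 0]}, {"gripper": 1, "linear": [0, 0.002, -0.084], "delta_rot": [0, 0, 0]}, {"gripper": 1, "linear": [0, 0.002, -0.084], "delta_rot": [0, 0, 0]}], "newtons": 80}}

```text
clock: 20.35
position: [0.5446, -0.0022, 0.0534]
ee_rot: [0.002, -0.009, 1.0, -0.001]
contact_force: [0.1, -2.5, 6.2]
width: 0.0623
gripper_force: 90.4
```

{"fn": "send_rows", "kwargs": {"increments": [{"gripper": 1, "linear": [0, 0, 0], "delta_rot": [0, 0, 0]}, {"gripper": 1, "linear": [0, 0, 0], "delta_rot": [0, 0, 0]}]}}

```text
clock: 20.55
position: [0.5446, -0.0022, 0.0534]
ee_rot: [0.002, -0.009, 1.0, -0.001]
contact_force: [-0.0, -1.9, 7.2]
width: 0.0624
gripper_force: 90.4
```

{"fn": "send_rows", "kwargs": {"increments": [{"gripper": 1, "linear": [0, 0, 0.015], "delta_rot": [0, 0, 0]}, {"gripper": 1, "linear": [0, 0, 0.04], "delta_rot": [0, 0, 0]}, {"gripper": 1, "linear": [0, 0, 0.075], "delta_rot": [0, 0, 0]}, {"gripper": 1, "linear": [0, 0, 0.11], "delta_rot": [0, 0, 0]}, {"gripper": 1, "linear": [0, -0.02, 0.12], "delta_rot": [0, 0, 0]}, {"gripper": 1, "linear": [0, -0.05, 0.12], "delta_rot": [0, 0, -0.02]}, {"gripper": 1, "linear": [-0.003, -0.085, 0.12], "delta_rot": [0, 0, -0.04]}, {"gripper": 1, "linear": [-0.006, -0.12, 0.12], "delta_rot": [0, 0, -0.06]}]}}

```text
clock: 21.35
position: [0.5363, -0.1223, 0.1716]
ee_rot: [0.0, 0.02, 1.0, -0.0]
contact_force: [0.1, 0.1, -3.5]
width: 0.0622
gripper_force: 89.1
```

{"fn": "send_rows", "kwargs": {"increments": [{"gripper": 1, "linear": [-0.003, -0.035, 0], "delta_rot": [0, 0, -0.027]}, {"gripper": 1, "linear": [-0.006, -0.07, 0], "delta_rot": [0, 0, -0.027]}, {"gripper": 1, "linear": [-0.009, -0.105, 0], "delta_rot": [0, 0, -0.027]}, {"gripper": 1, "linear": [-0.012, -0.14, 0], "delta_rot": [0, 0, -0.027]}, {"gripper": 1, "linear": [-0.013, -0.17, 0], "delta_rot": [0, 0, -0.027]}, {"gripper": 1, "linear": [-0.013, -0.187, 0], "delta_rot": [0, 0, -0.027]}, {"gripper": 1, "linear": [-0.013, -0.187, 0], "delta_rot": [0, 0, -0.027]}, {"gripper": 1, "linear": [-0.013, -0.187, 0], "delta_rot": [0, 0, -0.027]}]}}

```text
clock: 22.15
position: [0.5234, -0.3075, 0.1709]
ee_rot: [-0.0, 0.034, 0.999, 0.001]
contact_force: [-0.7, 0.0, -3.3]
width: 0.0622
gripper_force: 89.2
```

```bash
python3 - <<'E'
from m import *
for i in range(2):
  s=get_state();print(s['position'],s['ee_rot'],s['qpos'][[0,5]],s['width'],s['contact_force'],s['moment'])
  shot('wrist')
E
```

```text
[ 0.52341543 -0.30748818  0.17085453] [-3.33391045e-04  3.41164689e-02  9.99417310e-01  9.98248432e-04] [-0.64648073 -2.1494457 ] 0.06223587318388356 [-0.66498918  0.01635804 -3.28798953] [-0.01383574 -0.0278137   0.03206877]
[ 0.52346108 -0.30695959  0.17094332] [-3.52202627e-04  3.36565957e-02  9.99432950e-01  9.41941205e-04] [-0.64566668 -2.1495144 ] 0.06239512653885582 [ 0.10582562 -0.13564782 -3.24243983] [-0.05133471 -0.05767019 -0.03136325]
```

{"fn": "send_rows", "kwargs": {"increments": [{"gripper": 1, "linear": [0.002, -0.002, -0.03], "delta_rot": [0, 0, 0]}, {"gripper": 1, "linear": [0.002, -0.002, -0.06], "delta_rot": [0, 0, 0]}, {"gripper": 1, "linear": [0.002, -0.002, -0.09], "delta_rot": [0, 0, 0]}, {"gripper": 1, "linear": [0.002, -0.002, -0.115], "delta_rot": [0, 0, 0]}, {"gripper": 1, "linear": [0.002, -0.002, -0.13], "delta_rot": [0, 0, 0]}, {"gripper": 1, "linear": [0.002, -0.002, -0.138], "delta_rot": [0, 0, 0]}, {"gripper": 1, "linear": [0.002, -0.002, -0.142], "delta_rot": [0, 0, 0]}, {"gripper": 1, "linear": [0.002, -0.002, -0.142], "delta_rot": [0, 0, 0]}]}}

```text
clock: 23.05
position: [0.526, -0.31, 0.0293]
ee_rot: [0.0, 0.033, 0.999, 0.0]
contact_force: [0.1, -0.2, -2.7]
width: 0.0623
gripper_force: 89.2
```

{"fn": "send_rows", "kwargs": {"increments": [{"gripper": 1, "linear": [0, 0, 0], "delta_rot": [0, 0, 0]}, {"gripper": 1, "linear": [0, 0, 0], "delta_rot": [0, 0, 0]}]}}

```text
clock: 23.25
position: [0.5263, -0.3109, 0.0302]
ee_rot: [0.001, 0.034, 0.999, -0.001]
contact_force: [-0.6, 0.7, -2.5]
width: 0.0624
gripper_force: 89.2
```

{"fn": "send_rows", "kwargs": {"increments": [{"gripper": 1, "linear": [0, 0, -0.003], "delta_rot": [0, 0, 0]}, {"gripper": 1, "linear": [0, 0, -0.006], "delta_rot": [0, 0, 0]}, {"gripper": 1, "linear": [0, 0, -0.0075], "delta_rot": [0, 0, 0]}, {"gripper": 1, "linear": [0, 0, -0.0075], "delta_rot": [0, 0, 0]}]}}

```text
clock: 23.65
position: [0.5257, -0.3106, 0.0224]
ee_rot: [0.0, 0.034, 0.999, -0.0]
contact_force: [-1.7, 1.3, 3.6]
width: 0.0625
gripper_force: 89.7
```

{"fn": "send_rows", "kwargs": {"increments": [{"gripper": -0.8, "linear": [0, 0, 0], "delta_rot": [0, 0, 0]}, {"gripper": -0.8, "linear": [0, 0, 0], "delta_rot": [0, 0, 0]}, {"gripper": -0.8, "linear": [0, 0, 0], "delta_rot": [0, 0, 0]}, {"gripper": -0.8, "linear": [0, 0, 0.02], "delta_rot": [0, 0, 0]}, {"gripper": -1, "linear": [0, 0, 0.06], "delta_rot": [0, 0, 0]}, {"gripper": -1, "linear": [-0.02, 0, 0.11], "delta_rot": [0, 0, 0]}, {"gripper": -1, "linear": [-0.03, 0.0, 0.16], "delta_rot": [0, 0, 0.04]}, {"gripper": -1, "linear": [-0.04, 0.01, 0.21], "delta_rot": [0, 0, 0.08]}]}}

```text
clock: 24.45
position: [0.4863, -0.3023, 0.2269]
ee_rot: [0.0, -0.006, 1.0, -0.0]
contact_force: [0.5, 0.3, 0.6]
width: 0.0849
gripper_force: 0.0
```

{"fn": "send_rows", "kwargs": {"increments": [{"gripper": -1, "linear": [0, 0, 0], "delta_rot": [0, 0, 0]}, {"gripper": -1, "linear": [0, 0, 0], "delta_rot": [0, 0, 0]}]}}

```text
clock: 24.65
position: [0.4874, -0.302, 0.2267]
ee_rot: [0.001, -0.006, 1.0, -0.001]
contact_force: [-0.3, 0.3, -0.3]
width: 0.0854
gripper_force: 0.0
```

```bash
python3 - <<'E'
from m import *
s=get_state();print(s['position'],s['ee_rot'])
c=shot('wrist'); cv2.imwrite('pics/w4.png',c['px'])
blobs(c,(0,100,20),(20,255,130),.049,(180,20,370,380),name='walnut',amin=500)
blobs(c,(105,130,40),(130,255,255),.012,(200,60,360,330),name='blue')
E
```

```text
[ 0.48736255 -0.30198214  0.22667489] [ 0.00141654 -0.00598653  0.9999805  -0.00107343]
walnut px [316. 187.] xy mm [ 523.4 -310.4] LxW 279.1 63.4 ang -3.8
```

View pics/w4.png

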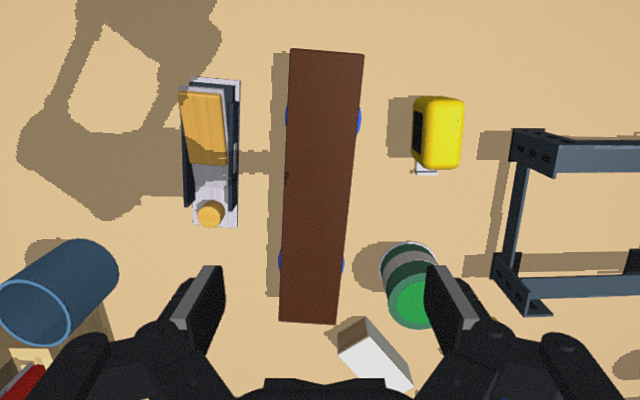

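The walnut rests on both pucks with its centre at (523,-310) and yaw -3.8°. The blue rims show equally on either side at (287,118)/(358,122) and (281,262)/(342,265), and the bystanders are in place. On the way to the pine I'll measure the rack.

{"fn": "send_rows", "kwargs": {"increments": [{"gripper": -1, "linear": [0, 0.04, 0.01], "delta_rot": [0, 0, 0.009]}, {"gripper": -1, "linear": [0, 0.08, 0.02], "delta_rot": [0, 0, 0.009]}, {"gripper": -1, "linear": [0, 0.12, 0.03], "delta_rot": [0, 0, 0.009]}, {"gripper": -1, "linear": [0, 0.16, 0.03], "delta_rot": [0, 0, 0.009]}, {"gripper": -1, "linear": [0, 0.2, 0.03], "delta_rot": [0, 0, 0.009]}, {"gripper": -1, "linear": [0, 0.24, 0.03], "delta_rot": [0, 0, 0.009]}, {"gripper": -1, "linear": [0, 0.28, 0.03], "delta_rot": [0, 0, 0.009]}, {"gripper": -1, "linear": [0, 0.302, 0.03], "delta_rot": [0, 0, 0.009]}]}}

```text
clock: 25.5
position: [0.4856, 0.0033, 0.2527]
ee_rot: [-0.002, -0.012, 1.0, 0.001]
contact_force: [1.0, 0.6, -0.2]
width: 0.0854
gripper_force: 0.0
```

{"fn": "send_rows", "kwargs": {"increments": [{"gripper": -1, "linear": [0, 0, 0], "delta_rot": [0, 0, 0]}, {"gripper": -1, "linear": [0, 0, 0], "delta_rot": [0, 0, 0]}]}}

```text
clock: 25.7
position: [0.4865, 0.0004, 0.2534]
ee_rot: [-0.002, -0.011, 1.0, -0.0]
contact_force: [-0.1, -0.9, -1.4]
width: 0.0851
gripper_force: 0.0
```

```bash
python3 - <<'E'
from m import *
s=get_state();print(s['position'],s['ee_rot'])
c=shot('wrist'); cv2.imwrite('pics/w5.png',c['px'][:330,120:520][:, :])
hsv=cv2.cvtColor(c['px'],cv2.COLOR_BGR2HSV)
m=cv2.inRange(hsv,(95,40,20),(125,170,200)); m[:, :120]=0; m[:,520:]=0; m[330:]=0
cv2.imwrite('pics/w5m.png',np.vstack([c['px'],cv2.cvtColor(m,cv2.COLOR_GRAY2BGR)])[:, :])
v=cv2.resize(np.hstack([c['px'][:330,120:520],cv2.cvtColor(m,cv2.COLOR_GRAY2BGR)[:330,120:520]]),None,fx=1,fy=1); cv2.imwrite('pics/w5v.png',v)
E
```

```text
[4.86460551e-01 3.87282540e-04 2.53392249e-01] [-1.72525053e-03 -1.12784762e-02  9.99934900e-01 -1.24277915e-04]
```

View pics/w5v.png

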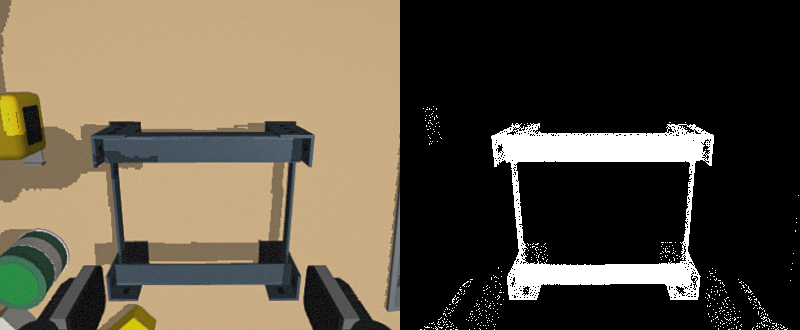

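```bash
python3 - <<'E'
from m import *
c=shot('wrist'); print(get_state()['position'])
hsv=cv2.cvtColor(c['px'],cv2.COLOR_BGR2HSV)
m=cv2.inRange(hsv,(95,40,20),(125,170,200)); m=cv2.morphologyEx(m,cv2.MORPH_CLOSE,np.ones((3,3)))
for u in (260,290,320,350,380):
    col=m[:,u]; d=np.diff((col>0).astype(int)); st=np.where(d==1)[0]+1; en=np.where(d==-1)[0]+1
    for a,b in zip(st,en):
        if b-a>12 and a>120 and b<310:
            p=on(c,[[u,a],[u,b]],.055)*1000; print(u,a,b,np.round(p[:,:2],1).tolist())
for v in (140,150,160,275,290):
    r=np.where(m[v,200:440])[0]+200
    for z in (.055,.078): p=on(c,[[r[0],v],[r[-1]+1,v]],z)*1000; print(v,r[0],r[-1]+1,z,np.round(p[:,:2],1).tolist(),'midy',round(p[:,1].mean(),1))
E
```

```text
[ 0.48681063 -0.00056692  0.25403975]
260 131 162 [[454.9, -62.7], [485.6, -63.8]]
260 263 291 [[598.9, -68.2], [634.9, -69.7]]
290 133 162 [[456.3, -33.8], [485.0, -34.0]]
290 264 284 [[599.3, -35.3], [624.8, -35.6]]
320 132 161 [[454.8, -4.9], [483.4, -4.4]]
320 264 284 [[598.6, -2.4], [624.0, -2.0]]
350 132 161 [[454.2, 24.1], [482.8, 25.3]]
350 264 284 [[597.9, 30.4], [623.4, 31.6]]
380 132 161 [[453.5, 53.0], [482.1, 55.0]]
380 263 284 [[596.1, 63.3], [622.8, 65.3]]
140 212 435 0.055 [[464.4, -110.1], [459.9, 107.3]] midy -1.4
140 212 435 0.078 [[460.3, -102.8], [456.1, 100.0]] midy -1.4
150 213 434 0.055 [[474.3, -109.8], [469.8, 107.5]] midy -1.2
150 213 434 0.078 [[469.6, -102.6], [465.3, 100.2]] midy -1.2
160 215 432 0.055 [[484.4, -108.6], [479.9, 106.7]] midy -1.0
160 215 432 0.078 [[478.9, -101.4], [474.7, 99.4]] midy -1.0
275 212 438 0.055 [[615.5, -122.7], [610.2, 129.3]] midy 3.3
275 212 438 0.078 [[601.3, -114.5], [596.3, 120.5]] midy 3.0
290 210 435 0.055 [[635.2, -126.7], [629.8, 128.5]] midy 0.9
290 210 435 0.078 [[619.6, -118.3], [614.6, 119.7]] midy 0.7
```

Rack centre is at about (541,0) with a yaw of 1.2°. Now I'll look at the mat.

{"fn": "send_rows", "kwargs": {"increments": [{"gripper": -1, "linear": [0, 0.04, 0], "delta_rot": [0, 0, 0]}, {"gripper": -1, "linear": [0, 0.08, 0], "delta_rot": [0, 0, 0]}, {"gripper": -1, "linear": [0, 0.12, 0], "delta_rot": [0, 0, 0]}, {"gripper": -1, "linear": [0, 0.16, 0], "delta_rot": [0, 0, 0]}, {"gripper": -1, "linear": [0, 0.2, 0], "delta_rot": [0, 0, 0]}, {"gripper": -1, "linear": [0, 0.24, 0], "delta_rot": [0, 0, 0]}, {"gripper": -1, "linear": [0, 0.287, 0], "delta_rot": [0, 0, 0]}, {"gripper": -1, "linear": [0, 0.287, 0], "delta_rot": [0, 0, 0]}]}}

```text
clock: 26.6
position: [0.4875, 0.2913, 0.2543]
ee_rot: [-0.0, -0.012, 1.0, 0.001]
contact_force: [0.7, -0.6, 0.6]
width: 0.0854
gripper_force: 0.0
```

{"fn": "send_rows", "kwargs": {"increments": [{"gripper": -1, "linear": [0, 0, 0], "delta_rot": [0, 0, 0]}, {"gripper": -1, "linear": [0, 0, 0], "delta_rot": [0, 0, 0]}]}}

```text
clock: 26.8
position: [0.4873, 0.2856, 0.2547]
ee_rot: [-0.0, -0.01, 1.0, -0.001]
contact_force: [0.2, -0.4, -0.4]
width: 0.0856
gripper_force: 0.0
```

```bash
python3 - <<'E'
from m import *
s=get_state();print(s['position'],s['ee_rot'])
c=shot('wrist'); cv2.imwrite('pics/w6.png',c['px'])
blobs(c,(22,50,110),(38,140,255),.028,(250,0,480,380),name='pine',amin=1000)
blobs(c,(0,0,150),(180,40,255),.036,(380,100,560,330),name='primed',amin=500)
blobs(c,(5,130,90),(18,255,255),.036,(380,30,560,330),name='oak',amin=500)
E
```

```text
[0.48729768 0.28564948 0.25473285] [-3.80858537e-04 -9.77142590e-03  9.99951983e-01 -6.36495113e-04]
pine px [324. 196.] xy mm [541.  286.3] LxW 225.0 48.4 ang 0.9
primed px [407. 254.] xy mm [597.8 382.4] LxW 75.5 35.3 ang -0.1
oak px [414. 161.] xy mm [488.4 379.5] LxW 75.3 35.6 ang 1.0
```

View pics/w6.png

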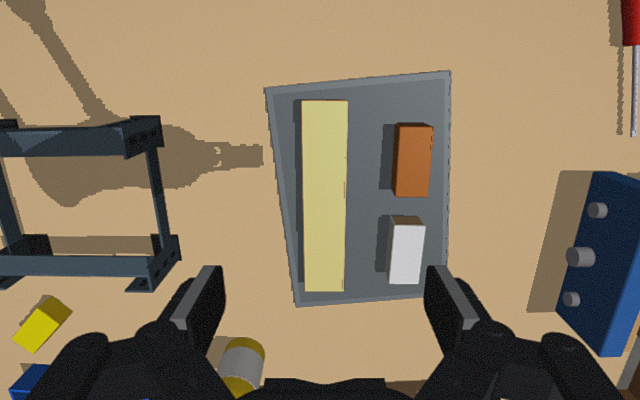

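Pine at (325,195), oak at (412,160) and primed at (407,252) all lie flat and apart on the mat. I'll pick the pine at (541,286).

{"fn": "send_rows", "kwargs": {"increments": [{"gripper": -1, "linear": [0.02, 0, -0.04], "delta_rot": [0, 0, 0]}, {"gripper": -1, "linear": [0.04, 0.001, -0.08], "delta_rot": [0, 0, 0]}, {"gripper": -1, "linear": [0.054, 0.001, -0.12], "delta_rot": [0, 0, 0]}, {"gripper": -1, "linear": [0.054, 0.001, -0.16], "delta_rot": [0, 0, 0]}, {"gripper": -1, "linear": [0.054, 0.001, -0.2], "delta_rot": [0, 0, 0]}, {"gripper": -1, "linear": [0.054, 0.001, -0.225], "delta_rot": [0, 0, 0]}, {"gripper": -1, "linear": [0.054, 0.001, -0.235], "delta_rot": [0, 0, 0]}, {"gripper": -1, "linear": [0.054, 0.001, -0.235], "delta_rot": [0, 0, 0]}]}}

```text
clock: 27.65
position: [0.5406, 0.2868, 0.0192]
ee_rot: [-0.001, -0.01, 1.0, -0.0]
contact_force: [-0.5, 0.2, 0.2]
width: 0.085
gripper_force: 0.0
```

{"fn": "send_rows", "kwargs": {"increments": [{"gripper": -1, "linear": [0, 0, 0], "delta_rot": [0, 0, 0]}, {"gripper": -1, "linear": [0, 0, 0], "delta_rot": [0, 0, 0]}]}}

```text
clock: 27.85
position: [0.5425, 0.2886, 0.0222]
ee_rot: [0.002, -0.01, 1.0, 0.001]
contact_force: [0.5, -0.0, 0.0]
width: 0.0859
gripper_force: 0.0
```

{"fn": "send_rows", "kwargs": {"increments": [{"gripper": -1, "linear": [-0.001, -0.002, -0.006], "delta_rot": [0, 0, 0]}, {"gripper": -1, "linear": [-0.001, -0.002, -0.01], "delta_rot": [0, 0, 0]}, {"gripper": 1, "linear": [-0.001, -0.002, -0.01], "delta_rot": [0, 0, 0]}, {"gripper": 1, "linear": [-0.001, -0.002, -0.01], "delta_rot": [0, 0, 0]}, {"gripper": 1, "linear": [-0.001, -0.002, -0.01], "delta_rot": [0, 0, 0]}, {"gripper": 1, "linear": [-0.001, -0.002, -0.01], "delta_rot": [0, 0, 0]}, {"gripper": 1, "linear": [-0.001, -0.002, -0.01], "delta_rot": [0, 0, 0]}, {"gripper": 1, "linear": [-0.001, -0.002, -0.01], "delta_rot": [0, 0, 0]}], "newtons": 60}}

```text
clock: 28.65
position: [0.5404, 0.2865, 0.0106]
ee_rot: [0.0, -0.011, 1.0, 0.0]
contact_force: [0.4, 0.5, 3.2]
width: 0.0466
gripper_force: 64.4
```

{"fn": "send_rows", "kwargs": {"increments": [{"gripper": 1, "linear": [0, 0, 0.015], "delta_rot": [0, 0, 0]}, {"gripper": 1, "linear": [0, 0, 0.04], "delta_rot": [0, 0, 0]}, {"gripper": 1, "linear": [0, 0, 0.08], "delta_rot": [0, 0, 0]}, {"gripper": 1, "linear": [0, 0, 0.12], "delta_rot": [0, 0, 0]}, {"gripper": 1, "linear": [0, -0.03, 0.14], "delta_rot": [0, 0, 0]}, {"gripper": 1, "linear": [0, -0.07, 0.14], "delta_rot": [0, 0, 0]}, {"gripper": 1, "linear": [0, -0.11, 0.14], "delta_rot": [0, 0, 0]}, {"gripper": 1, "linear": [0, -0.15, 0.14], "delta_rot": [0, 0, 0]}]}}

```text
clock: 29.45
position: [0.5392, 0.135, 0.1498]
ee_rot: [-0.0, -0.011, 1.0, -0.0]
contact_force: [1.2, -0.6, -1.3]
width: 0.0468
gripper_force: 63.9
```

{"fn": "send_rows", "kwargs": {"increments": [{"gripper": 1, "linear": [0, -0.04, 0], "delta_rot": [0, 0, 0]}, {"gripper": 1, "linear": [0, -0.08, 0], "delta_rot": [0, 0, 0]}, {"gripper": 1, "linear": [0, -0.12, 0], "delta_rot": [0, 0, 0]}, {"gripper": 1, "linear": [0, -0.136, 0], "delta_rot": [0, 0, 0]}, {"gripper": 1, "linear": [0, -0.136, 0], "delta_rot": [0, 0, 0]}, {"gripper": 1, "linear": [0, -0.136, 0], "delta_rot": [0, 0, 0]}, {"gripper": 1, "linear": [0, -0.136, 0], "delta_rot": [0, 0, 0]}, {"gripper": 1, "linear": [0, -0.136, 0], "delta_rot": [0, 0, 0]}]}}

```text
clock: 30.25
position: [0.5399, 0.0017, 0.15]
ee_rot: [-0.0, -0.011, 1.0, 0.0]
contact_force: [0.0, 0.2, -1.6]
width: 0.0467
gripper_force: 63.9
```

{"fn": "send_rows", "kwargs": {"increments": [{"gripper": 1, "linear": [0.001, -0.001, -0.03], "delta_rot": [0, 0, 0]}, {"gripper": 1, "linear": [0.001, -0.001, -0.055], "delta_rot": [0, 0, 0]}, {"gripper": 1, "linear": [0.001, -0.001, -0.073], "delta_rot": [0, 0, 0]}, {"gripper": 1, "linear": [0.001, -0.001, -0.082], "delta_rot": [0, 0, 0]}, {"gripper": 1, "linear": [0.001, -0.001, -0.084], "delta_rot": [0, 0, 0]}, {"gripper": 1, "linear": [0.001, -0.001, -0.084], "delta_rot": [0, 0, 0]}, {"gripper": 1, "linear": [0.001, -0.001, -0.084], "delta_rot": [0, 0, 0]}]}}

```text
clock: 30.95
position: [0.5419, -0.0006, 0.0671]
ee_rot: [0.001, -0.011, 1.0, -0.0]
contact_force: [1.1, -0.7, -0.9]
width: 0.0466
gripper_force: 63.8
```

{"fn": "send_rows", "kwargs": {"increments": [{"gripper": 1, "linear": [0, 0, -0.003], "delta_rot": [0, 0, 0]}, {"gripper": 1, "linear": [0, 0, -0.006], "delta_rot": [0, 0, 0]}, {"gripper": 1, "linear": [0, 0, -0.0075], "delta_rot": [0, 0, 0]}, {"gripper": 1, "linear": [0, 0, -0.0075], "delta_rot": [0, 0, 0]}]}}

```text
clock: 31.35
position: [0.5411, -0.0008, 0.0595]
ee_rot: [0.0, -0.011, 1.0, 0.0]
contact_force: [-0.7, 0.9, 4.1]
width: 0.0468
gripper_force: 64.5
```

{"fn": "send_rows", "kwargs": {"increments": [{"gripper": -1, "linear": [0, 0, 0], "delta_rot": [0, 0, 0]}, {"gripper": -1, "linear": [0, 0, 0], "delta_rot": [0, 0, 0]}, {"gripper": -1, "linear": [0, 0, 0], "delta_rot": [0, 0, 0]}, {"gripper": -1, "linear": [0, 0, 0.02], "delta_rot": [0, 0, 0]}, {"gripper": -1, "linear": [0, 0, 0.06], "delta_rot": [0, 0, 0]}, {"gripper": -1, "linear": [-0.01, 0, 0.1], "delta_rot": [0, 0, 0]}, {"gripper": -1, "linear": [-0.03, 0.02, 0.14], "delta_rot": [0, 0, 0]}, {"gripper": -1, "linear": [-0.05, 0.04, 0.17], "delta_rot": [0, 0, 0]}]}}

```text
clock: 32.15
position: [0.4913, 0.0394, 0.231]
ee_rot: [0.001, -0.01, 1.0, 0.0]
contact_force: [1.0, 1.1, -0.2]
width: 0.0853
gripper_force: 0.0
```

{"fn": "send_rows", "kwargs": {"increments": [{"gripper": -1, "linear": [0, 0, 0], "delta_rot": [0, 0, 0]}, {"gripper": -1, "linear": [0, -0.04, 0.01], "delta_rot": [0, 0, 0]}, {"gripper": -1, "linear": [0, -0.04, 0.01], "delta_rot": [0, 0, 0]}, {"gripper": -1, "linear": [0, -0.04, 0.01], "delta_rot": [0, 0, 0]}]}}

```text
clock: 32.55
position: [0.491, -0.0014, 0.2379]
ee_rot: [-0.0, -0.01, 1.0, 0.0]
contact_force: [0.4, -0.6, -0.3]
width: 0.0855
gripper_force: 0.0
```

```bash
python3 - <<'E'
from m import *
s=get_state();print(s['position'],s['ee_rot'])
c=shot('wrist'); cv2.imwrite('pics/w7.png',c['px'])
blobs(c,(22,50,110),(38,140,255),.077,(250,0,400,380),name='pine',amin=1000)
hsv=cv2.cvtColor(c['px'],cv2.COLOR_BGR2HSV)
m=cv2.inRange(hsv,(95,40,20),(125,170,255)); m=cv2.morphologyEx(m,cv2.MORPH_CLOSE,np.ones((3,3)))
for u in (260,275,370,385):
    d=np.diff((m[:,u]>0).astype(int)); st=np.where(d==1)[0]+1; en=np.where(d==-1)[0]+1
    for a in st:
        b=en[en>a][:1]
        if len(b) and b[0]-a>12 and b[0]<320:
            p=on(c,[[u,a],[u,b[0]]],.055)*1000; print(u,a,b,np.round(p[:,:2],1).tolist())
E
```

```text
[ 0.49098708 -0.00143455  0.23785525] [-4.55315162e-04 -9.65459647e-03  9.99953271e-01  1.91224009e-04]
pine px [324. 214.] xy mm [ 5.423e+02 -3.000e-01] LxW 224.4 47.4 ang 0.7
260 130 [161] [[456.2, -60.8], [485.4, -61.9]]
260 262 [291] [[593.3, -66.4], [628.8, -67.9]]
275 131 [161] [[456.9, -47.0], [485.1, -47.7]]
275 268 [289] [[600.1, -50.9], [625.9, -51.6]]
370 130 [160] [[454.3, 40.2], [482.5, 41.8]]
370 267 [288] [[597.0, 48.9], [622.7, 50.5]]
385 130 [160] [[454.0, 54.0], [482.2, 56.0]]
385 262 [288] [[590.8, 64.2], [622.5, 66.7]]
```

View pics/w7.png

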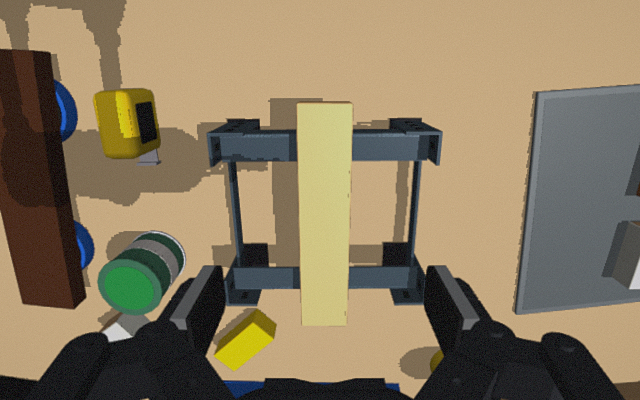

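The pine lies centrally across the beams, with its centre at about (542,0) and image centre (324,214). The remaining two offcuts follow, oak first.

{"fn": "send_rows", "kwargs": {"increments": [{"gripper": -1, "linear": [0, 0.045, 0], "delta_rot": [0, 0, 0]}, {"gripper": -1, "linear": [0, 0.09, 0], "delta_rot": [0, 0, 0]}, {"gripper": -1, "linear": [0, 0.135, 0], "delta_rot": [0, 0, 0]}, {"gripper": -1, "linear": [0, 0.18, 0], "delta_rot": [0, 0, 0]}, {"gripper": -1, "linear": [0, 0.225, 0], "delta_rot": [0, 0, 0]}, {"gripper": -1, "linear": [0, 0.27, 0], "delta_rot": [0, 0, 0]}, {"gripper": -1, "linear": [0, 0.315, -0.03], "delta_rot": [0, 0, 0]}, {"gripper": -1, "linear": [0, 0.35, -0.06], "delta_rot": [0, 0, 0]}]}}

```text
clock: 33.4
position: [0.491, 0.3525, 0.1783]
ee_rot: [0.001, -0.011, 1.0, 0.001]
contact_force: [-0.1, 0.6, -0.1]
width: 0.0856
gripper_force: 0.0
```

{"fn": "send_rows", "kwargs": {"increments": [{"gripper": -1, "linear": [-0.002, 0.031, -0.03], "delta_rot": [0, 0, 0]}, {"gripper": -1, "linear": [-0.002, 0.031, -0.07], "delta_rot": [0, 0, 0]}, {"gripper": -1, "linear": [-0.002, 0.031, -0.11], "delta_rot": [0, 0, 0]}, {"gripper": -1, "linear": [-0.002, 0.031, -0.14], "delta_rot": [0, 0, 0]}, {"gripper": -1, "linear": [-0.002, 0.031, -0.15], "delta_rot": [0, 0, 0]}, {"gripper": -1, "linear": [-0.002, 0.031, -0.15], "delta_rot": [0, 0, 0]}, {"gripper": -1, "linear": [-0.002, 0.031, -0.15], "delta_rot": [0, 0, 0]}]}}

```text
clock: 34.1
position: [0.4898, 0.3809, 0.0297]
ee_rot: [0.001, -0.011, 1.0, 0.001]
contact_force: [0.1, 0.3, -0.0]
width: 0.0852
gripper_force: 0.0
```

{"fn": "send_rows", "kwargs": {"increments": [{"gripper": -1, "linear": [-0.001, -0.001, -0.008], "delta_rot": [0, 0, 0]}, {"gripper": -1, "linear": [-0.001, -0.001, -0.014], "delta_rot": [0, 0, 0]}, {"gripper": 1, "linear": [-0.001, -0.001, -0.014], "delta_rot": [0, 0, 0]}, {"gripper": 1, "linear": [-0.001, -0.001, -0.014], "delta_rot": [0, 0, 0]}, {"gripper": 1, "linear": [-0.001, -0.001, -0.014], "delta_rot": [0, 0, 0]}, {"gripper": 1, "linear": [-0.001, -0.001, -0.014], "delta_rot": [0, 0, 0]}, {"gripper": 1, "linear": [-0.001, -0.001, -0.014], "delta_rot": [0, 0, 0]}, {"gripper": 1, "linear": [-0.001, -0.001, -0.014], "delta_rot": [0, 0, 0]}], "newtons": 40}}

```text
clock: 34.9
position: [0.4884, 0.3795, 0.0153]
ee_rot: [0.001, -0.011, 1.0, 0.0]
contact_force: [0.6, 0.0, 2.9]
width: 0.035
gripper_force: 42.0
```

{"fn": "send_rows", "kwargs": {"increments": [{"gripper": 1, "linear": [0, 0, 0.03], "delta_rot": [0, 0, 0]}, {"gripper": 1, "linear": [0, 0, 0.07], "delta_rot": [0, 0, 0]}, {"gripper": 1, "linear": [0, 0, 0.11], "delta_rot": [0, 0, 0]}, {"gripper": 1, "linear": [0, -0.03, 0.13], "delta_rot": [0, 0, 0]}, {"gripper": 1, "linear": [0, -0.07, 0.13], "delta_rot": [0, 0, 0]}, {"gripper": 1, "linear": [0, -0.11, 0.13], "delta_rot": [0, 0, 0]}, {"gripper": 1, "linear": [0, -0.15, 0.13], "delta_rot": [0, 0, 0]}, {"gripper": 1, "linear": [0, -0.19, 0.13], "delta_rot": [0, 0, 0]}]}}

```text
clock: 35.7
position: [0.4873, 0.1876, 0.1445]
ee_rot: [-0.0, -0.011, 1.0, -0.0]
contact_force: [0.8, -0.8, -0.9]
width: 0.0351
gripper_force: 41.6
```

{"fn": "send_rows", "kwargs": {"increments": [{"gripper": 1, "linear": [0, -0.04, 0], "delta_rot": [0, 0, 0]}, {"gripper": 1, "linear": [0, -0.08, 0], "delta_rot": [0, 0, 0]}, {"gripper": 1, "linear": [0, -0.12, 0], "delta_rot": [0, 0, 0]}, {"gripper": 1, "linear": [0, -0.16, 0], "delta_rot": [0, 0, 0]}, {"gripper": 1, "linear": [0, -0.191, 0], "delta_rot": [0, 0, 0]}, {"gripper": 1, "linear": [0, -0.191, 0], "delta_rot": [0, 0, 0]}, {"gripper": 1, "linear": [0, -0.191, 0], "delta_rot": [0, 0, 0]}, {"gripper": 1, "linear": [0, -0.191, 0], "delta_rot": [0, 0, 0]}]}}

```text
clock: 36.5
position: [0.4877, -0.0009, 0.1446]
ee_rot: [-0.0, -0.011, 1.0, 0.0]
contact_force: [0.6, -0.1, -0.6]
width: 0.0347
gripper_force: 41.6
```

{"fn": "send_rows", "kwargs": {"increments": [{"gripper": 1, "linear": [0, -0.001, -0.025], "delta_rot": [0, 0, 0]}, {"gripper": 1, "linear": [0, -0.001, -0.043], "delta_rot": [0, 0, 0]}, {"gripper": 1, "linear": [0, -0.001, -0.051], "delta_rot": [0, 0, 0]}, {"gripper": 1, "linear": [0, -0.001, -0.052], "delta_rot": [0, 0, 0]}, {"gripper": 1, "linear": [0, -0.001, -0.052], "delta_rot": [0, 0, 0]}, {"gripper": 1, "linear": [0, -0.001, -0.052], "delta_rot": [0, 0, 0]}]}}

```text
clock: 37.1
position: [0.4888, -0.0026, 0.0936]
ee_rot: [0.001, -0.011, 1.0, -0.0]
contact_force: [0.4, -0.3, 0.1]
width: 0.0351
gripper_force: 41.6
```

{"fn": "send_rows", "kwargs": {"increments": [{"gripper": 1, "linear": [-0.001, 0.001, -0.003], "delta_rot": [0, 0, 0]}, {"gripper": 1, "linear": [-0.001, 0.001, -0.006], "delta_rot": [0, 0, 0]}, {"gripper": 1, "linear": [-0.001, 0.001, -0.0072], "delta_rot": [0, 0, 0]}, {"gripper": 1, "linear": [-0.001, 0.001, -0.0072], "delta_rot": [0, 0, 0]}]}}

```text
clock: 37.5
position: [0.4869, -0.0017, 0.0863]
ee_rot: [0.0, -0.011, 1.0, 0.0]
contact_force: [-1.0, 0.5, 4.6]
width: 0.0353
gripper_force: 42.2
```

{"fn": "send_rows", "kwargs": {"increments": [{"gripper": -1, "linear": [0, 0, 0], "delta_rot": [0, 0, 0]}, {"gripper": -1, "linear": [0, 0, 0], "delta_rot": [0, 0, 0]}, {"gripper": -1, "linear": [0, 0, 0], "delta_rot": [0, 0, 0]}, {"gripper": -1, "linear": [0, 0, 0.02], "delta_rot": [0, 0, 0]}, {"gripper": -1, "linear": [0, 0, 0.06], "delta_rot": [0, 0, 0]}, {"gripper": -1, "linear": [0.01, 0.03, 0.08], "delta_rot": [0, 0, 0]}, {"gripper": -1, "linear": [0.02, 0.07, 0.08], "delta_rot": [0, 0, 0]}, {"gripper": -1, "linear": [0.035, 0.11, 0.08], "delta_rot": [0, 0, 0]}]}}

```text
clock: 38.3
position: [0.5224, 0.109, 0.1667]
ee_rot: [0.001, -0.01, 1.0, 0.0]
contact_force: [1.3, -0.9, -0.5]
width: 0.0853
gripper_force: 0.0
```

{"fn": "send_rows", "kwargs": {"increments": [{"gripper": -1, "linear": [0.015, 0.04, 0], "delta_rot": [0, 0, 0]}, {"gripper": -1, "linear": [0.03, 0.08, 0], "delta_rot": [0, 0, 0]}, {"gripper": -1, "linear": [0.045, 0.12, 0], "delta_rot": [0, 0, 0]}, {"gripper": -1, "linear": [0.06, 0.16, 0], "delta_rot": [0, 0, 0]}, {"gripper": -1, "linear": [0.07, 0.2, 0], "delta_rot": [0, 0, 0]}, {"gripper": -1, "linear": [0.076, 0.24, 0], "delta_rot": [0, 0, 0]}, {"gripper": -1, "linear": [0.076, 0.274, 0], "delta_rot": [0, 0, 0]}, {"gripper": -1, "linear": [0.076, 0.274, 0], "delta_rot": [0, 0, 0]}]}}

```text
clock: 39.1
position: [0.5975, 0.387, 0.1644]
ee_rot: [-0.0, -0.013, 1.0, 0.001]
contact_force: [-0.5, -0.4, -0.0]
width: 0.0857
gripper_force: 0.0
```

{"fn": "send_rows", "kwargs": {"increments": [{"gripper": -1, "linear": [0, 0, -0.04], "delta_rot": [0, 0, 0]}, {"gripper": -1, "linear": [0, 0, -0.08], "delta_rot": [0, 0, 0]}, {"gripper": -1, "linear": [0, 0, -0.12], "delta_rot": [0, 0, 0]}, {"gripper": -1, "linear": [0, 0, -0.135], "delta_rot": [0, 0, 0]}, {"gripper": -1, "linear": [0, 0, -0.135], "delta_rot": [0, 0, 0]}, {"gripper": -1, "linear": [0, 0, -0.135], "delta_rot": [0, 0, 0]}]}}

```text
clock: 39.7
position: [0.5991, 0.3823, 0.0319]
ee_rot: [0.001, -0.01, 1.0, 0.0]
contact_force: [0.5, 0.5, 0.2]
width: 0.0852
gripper_force: 0.0
```

{"fn": "send_rows", "kwargs": {"increments": [{"gripper": -1, "linear": [-0.001, 0, -0.008], "delta_rot": [0, 0, 0]}, {"gripper": -1, "linear": [-0.001, 0, -0.014], "delta_rot": [0, 0, 0]}, {"gripper": 1, "linear": [-0.001, 0, -0.014], "delta_rot": [0, 0, 0]}, {"gripper": 1, "linear": [-0.001, 0, -0.014], "delta_rot": [0, 0, 0]}, {"gripper": 1, "linear": [-0.001, 0, -0.014], "delta_rot": [0, 0, 0]}, {"gripper": 1, "linear": [-0.001, 0, -0.014], "delta_rot": [0, 0, 0]}, {"gripper": 1, "linear": [-0.001, 0, -0.014], "delta_rot": [0, 0, 0]}, {"gripper": 1, "linear": [-0.001, 0, -0.014], "delta_rot": [0, 0, 0]}], "newtons": 40}}

```text
clock: 40.5
position: [0.5974, 0.3824, 0.0172]
ee_rot: [0.001, -0.011, 1.0, 0.0]
contact_force: [-0.4, 0.4, 2.9]
width: 0.035
gripper_force: 41.8
```

{"fn": "send_rows", "kwargs": {"increments": [{"gripper": 1, "linear": [0, 0, 0.03], "delta_rot": [0, 0, 0]}, {"gripper": 1, "linear": [0, 0, 0.07], "delta_rot": [0, 0, 0]}, {"gripper": 1, "linear": [0, 0, 0.11], "delta_rot": [0, 0, 0]}, {"gripper": 1, "linear": [0, -0.03, 0.13], "delta_rot": [0, 0, 0]}, {"gripper": 1, "linear": [0, -0.07, 0.13], "delta_rot": [0, 0, 0]}, {"gripper": 1, "linear": [0, -0.11, 0.13], "delta_rot": [0, 0, 0]}, {"gripper": 1, "linear": [0, -0.15, 0.13], "delta_rot": [0, 0, 0]}, {"gripper": 1, "linear": [0, -0.19, 0.13], "delta_rot": [0, 0, 0]}]}}

```text
clock: 41.3
position: [0.5964, 0.1907, 0.1463]
ee_rot: [-0.0, -0.011, 1.0, -0.0]
contact_force: [0.5, -0.8, -1.1]
width: 0.0351
gripper_force: 41.5
```

{"fn": "send_rows", "kwargs": {"increments": [{"gripper": 1, "linear": [0, -0.04, 0], "delta_rot": [0, 0, 0]}, {"gripper": 1, "linear": [0, -0.08, 0], "delta_rot": [0, 0, 0]}, {"gripper": 1, "linear": [0, -0.12, 0], "delta_rot": [0, 0, 0]}, {"gripper": 1, "linear": [0, -0.16, 0], "delta_rot": [0, 0, 0]}, {"gripper": 1, "linear": [0, -0.192, 0], "delta_rot": [0, 0, 0]}, {"gripper": 1, "linear": [0, -0.192, 0], "delta_rot": [0, 0, 0]}, {"gripper": 1, "linear": [0, -0.192, 0], "delta_rot": [0, 0, 0]}, {"gripper": 1, "linear": [0, -0.192, 0], "delta_rot": [0, 0, 0]}]}}

```text
clock: 42.1
position: [0.5967, 0.0011, 0.1463]
ee_rot: [-0.0, -0.011, 1.0, 0.0]
contact_force: [0.5, -0.0, -0.8]
width: 0.0355
gripper_force: 41.5
```

{"fn": "send_rows", "kwargs": {"increments": [{"gripper": 1, "linear": [0, -0.001, -0.025], "delta_rot": [0, 0, 0]}, {"gripper": 1, "linear": [0, -0.001, -0.043], "delta_rot": [0, 0, 0]}, {"gripper": 1, "linear": [0, -0.001, -0.051], "delta_rot": [0, 0, 0]}, {"gripper": 1, "linear": [0, -0.001, -0.052], "delta_rot": [0, 0, 0]}, {"gripper": 1, "linear": [0, -0.001, -0.052], "delta_rot": [0, 0, 0]}, {"gripper": 1, "linear": [0, -0.001, -0.052], "delta_rot": [0, 0, 0]}]}}

```text
clock: 42.7
position: [0.5978, -0.0005, 0.0955]
ee_rot: [0.001, -0.011, 1.0, -0.0]
contact_force: [0.3, 0.1, -1.2]
width: 0.035
gripper_force: 41.5
```

{"fn": "send_rows", "kwargs": {"increments": [{"gripper": 1, "linear": [-0.001, 0.001, -0.003], "delta_rot": [0, 0, 0]}, {"gripper": 1, "linear": [-0.001, 0.001, -0.006], "delta_rot": [0, 0, 0]}, {"gripper": 1, "linear": [-0.001, 0.001, -0.0072], "delta_rot": [0, 0, 0]}, {"gripper": 1, "linear": [-0.001, 0.001, -0.0072], "delta_rot": [0, 0, 0]}]}}

```text
clock: 43.1
position: [0.5959, 0.0002, 0.0881]
ee_rot: [0.0, -0.011, 1.0, 0.0]
contact_force: [-0.4, 0.5, 5.4]
width: 0.0351
gripper_force: 41.9
```

Contact. I'll release, retreat and make a final check.

{"fn": "send_rows", "kwargs": {"increments": [{"gripper": -1, "linear": [0, 0, 0], "delta_rot": [0, 0, 0]}, {"gripper": -1, "linear": [0, 0, 0], "delta_rot": [0, 0, 0]}, {"gripper": -1, "linear": [0, 0, 0], "delta_rot": [0, 0, 0]}, {"gripper": -1, "linear": [0, 0, 0.02], "delta_rot": [0, 0, 0]}, {"gripper": -1, "linear": [0, 0, 0.06], "delta_rot": [0, 0, 0]}, {"gripper": -1, "linear": [-0.03, 0, 0.1], "delta_rot": [0, 0, 0]}, {"gripper": -1, "linear": [-0.06, 0, 0.14], "delta_rot": [0, 0, 0]}, {"gripper": -1, "linear": [-0.09, 0, 0.18], "delta_rot": [0, 0, 0]}]}}

```text
clock: 43.9
position: [0.5048, 0.0002, 0.2685]
ee_rot: [-0.0, -0.011, 1.0, 0.0]
contact_force: [0.1, 0.4, 0.5]
width: 0.0851
gripper_force: 0.0
```

{"fn": "send_rows", "kwargs": {"increments": [{"gripper": -1, "linear": [-0.01, 0, 0.04], "delta_rot": [0, 0, 0]}, {"gripper": -1, "linear": [-0.01, 0, 0.08], "delta_rot": [0, 0, 0]}, {"gripper": -1, "linear": [-0.01, 0, 0.12], "delta_rot": [0, 0, 0]}, {"gripper": -1, "linear": [-0.01, 0, 0.12], "delta_rot": [0, 0, 0]}, {"gripper": -1, "linear": [-0.01, 0, 0.12], "delta_rot": [0, 0, 0]}]}}

```text
clock: 44.4
position: [0.4962, 0.0001, 0.3879]
ee_rot: [0.001, -0.011, 1.0, -0.0]
contact_force: [-0.4, 0.9, -0.6]
width: 0.0854
gripper_force: 0.0
```

```bash
python3 - <<'E'
from m import *
s=get_state();print(s['position'],s['ee_rot'])
c=shot('wrist'); cv2.imwrite('pics/w8.png',c['px'])
blobs(c,(22,50,110),(38,140,255),.077,(290,60,345,300),name='pine',amin=300)
blobs(c,(0,0,130),(180,40,255),.107,(290,170,345,300),name='primed',amin=300)
blobs(c,(5,130,90),(18,255,255),.107,(290,60,345,220),name='oak',amin=300)
blobs(c,(0,100,20),(20,255,130),.049,(80,20,220,300),name='walnut',amin=500)
E
```

```text
[4.96191370e-01 1.15330794e-04 3.87936973e-01] [ 9.44956851e-04 -1.05591098e-02  9.99943797e-01 -1.21576461e-04]
pine px [323. 171.] xy mm [542.5  -0.6] LxW 224.0 47.8 ang 1.0
primed px [323. 223.] xy mm [5.964e+02 2.000e-01] LxW 75.7 35.7 ang -0.1
oak px [322. 139.] xy mm [487.3  -2.2] LxW 75.4 35.2 ang 1.8
walnut px [108. 147.] xy mm [ 523.7 -304.1] LxW 279.1 75.6 ang -3.9
```

View pics/w8.png

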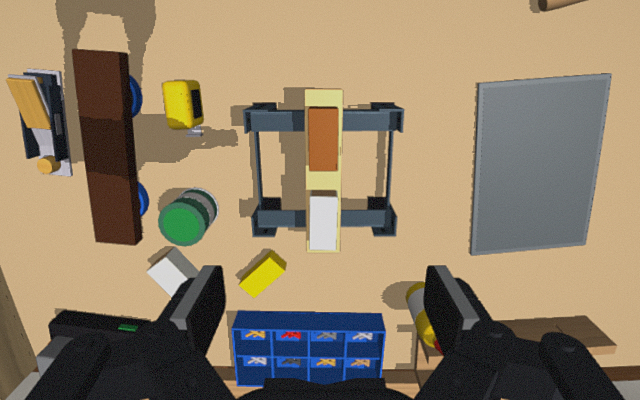

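The final view shows pine central on the rack, with oak at (322,139) and primed at (323,223) on it, at -55 and +54 mm from its middle. The walnut is on the pucks at (108,147), the bystanders haven't moved, and the gripper is clear.

```bash
python3 -c "
from rig import sign_off
print(sign_off())"
```

```text
the job is handed in; nothing more can be done
None
```

The job is handed in: the walnut rests centrally on the pucks, the pine is back across the rack's beams with both offcuts in their places, and the tin, tape measure and plane look unmoved in the last picture (about 44 s used of 149).

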